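# Empty the ultrasonic cleaner onto the drying rail

### The job

Slide the ultrasonic cleaner's cover fully open and hang every instrument carrier that is in the tank on the drip half of the rail, entirely on that side of the green band. Once they all hang there, slide them along the rail, never lifting one over the dry half, until each hangs entirely past the green band on the dry half. Then slide the cover fully shut, and leave everything else on the counter alone.

Things in the scene. Friction and masses are not known exactly. Their poses are not given: they have to be found in the camera images.
- cleaner: Black ultrasonic cleaner, fixed. Origin on the counter under the middle of its open steel tank, x axis from the tank towards the rear deck. Tank inside 150 (x) x 200 (y) mm, floor 22 mm and rim 142 mm above the counter, walls 10 mm; a steel sill 14 mm wide, 30 mm high runs inside along the -x and +x walls. The deck, 138 mm high, reaches from x = 85 to 250 mm; whole width 220 mm.
- cover (a joint): The clear flat cover of the cleaner (blue edges and blue grip bar). Value: how far it is slid back along the cleaner's +x, in m: 0 = closed over the tank, 0.15 = fully open over the deck. It needs about 2 N and stays where it is left.
- cover_grip (a point): Top middle of the cover's blue grip bar, which is 12 mm thick along the slide, 80 mm long across it and 26 mm tall, standing on the cover's top face (148 mm above the counter).
- drying_rail: Drying rail on a fixed stand. Origin on the counter under the rail's middle, y along the rail. Steel bar 12 mm thick, axis 120 mm up, 500 mm long between posts. Drip half: -y side, white tray, blue floor. Dry half: +y side, lilac mat. Low along each side runs an 8 mm guide rod (x = -48 and 48 mm, top 54 mm up) against swinging. A hung carrier's origin is about 45 mm above the counter.
- band (a point): Centre of the green band, 12 mm long, painted flush round the middle of the rail (on the rail's axis): the mark between drip half and dry half. Carriers slide freely over it.
- carrier_blue: Steel instrument carrier with blue grip tab, 60 x 44 x 116 mm (x, y, z), 150 to 310 g; may be absent (None). Origin: centre of its underside, z up. Below: open basket, rim 36 mm up, stands by itself. On top, above the basket's middle: the grip tab, 10 mm thick along x, 28 mm wide along y, from 88 to 116 mm up. Between them a hook, 40 mm wide along y.
- carrier_blue_hook (a point): Hook of the blue carrier: inner ridge of its gable roof, 82 mm above the underside, where the rail comes to lie. The hook is closed by a stem on its -x side (inner face at x = -16 mm) and open towards +x: the rail passes in from +x between basket rim (36 mm up) and a lip at x = 16 to 20 mm that comes down to 64 mm up; then the carrier is lowered until the gable sits on the rail.
- carrier_orange: Steel instrument carrier with orange grip tab, 60 x 44 x 116 mm (x, y, z), 150 to 310 g; may be absent (None). Origin: centre of its underside, z up. Below: open basket, rim 36 mm up, stands by itself. On top, above the basket's middle: the grip tab, 10 mm thick along x, 28 mm wide along y, from 88 to 116 mm up. Between them a hook, 40 mm wide along y.
- carrier_orange_hook (a point): Hook of the orange carrier: inner ridge of its gable roof, 82 mm above the underside, where the rail comes to lie. The hook is closed by a stem on its -x side (inner face at x = -16 mm) and open towards +x: the rail passes in from +x between basket rim (36 mm up) and a lip at x = 16 to 20 mm that comes down to 64 mm up; then the carrier is lowered until the gable sits on the rail.
- carrier_green: Steel instrument carrier with green grip tab, 60 x 44 x 116 mm (x, y, z), 150 to 310 g; may be absent (None). Origin: centre of its underside, z up. Below: open basket, rim 36 mm up, stands by itself. On top, above the basket's middle: the grip tab, 10 mm thick along x, 28 mm wide along y, from 88 to 116 mm up. Between them a hook, 40 mm wide along y.
- carrier_green_hook (a point): Hook of the green carrier: inner ridge of its gable roof, 82 mm above the underside, where the rail comes to lie. The hook is closed by a stem on its -x side (inner face at x = -16 mm) and open towards +x: the rail passes in from +x between basket rim (36 mm up) and a lip at x = 16 to 20 mm that comes down to 64 mm up; then the carrier is lowered until the gable sits on the rail.
- spray_bottle: White spray bottle with blue label, 76 mm wide, 195 mm tall, loose bystander, to be left alone. Origin: centre of its underside.
- wipes_tub: White and blue wipes tub, 96 mm in diameter, 150 mm tall, loose bystander, to be left alone. Origin: centre of its underside.
- cassette: Pink instrument cassette with steel strips, 90 x 140 x 28 mm, loose bystander, to be left alone. Origin: centre of its underside.
- blue_bin: Open blue bin, 90 x 120 x 50 mm, loose bystander, to be left alone. Origin: centre of its underside.
- timer: White timer, 50 x 70 x 35 mm, loose bystander, to be left alone. Origin: centre of its underside.
- burr_rack: Yellow rack of brass burrs, 50 x 100 x 48 mm, loose bystander, to be left alone. Origin: centre of its underside.

How it is judged:
By the outcome, as a careful person would: the job done as asked, in the order asked, and still so for the second after the job is handed in, with the robot touching nothing.
Of carrier_blue, carrier_orange, carrier_green only 2 to 3 are there at a start; the rules pass over those that are not, and their reading is None.
At some moment in a run one of carrier_blue, carrier_orange, carrier_green may be knocked a few centimetres aside while the robot is not near it.
It also fails if it takes over 210 s, if anything falls off the work surface, if the arm or the gripper's body presses on something with over 40 N, if the wrist force passes 120 N, or if a joint passes its speed limit or range.

### The arm

A 6-joint arm with a two-finger parallel gripper is mounted at the origin on the work surface. World frame = base frame: x ahead of the robot, y to its left, z up, the work surface at z = 0. Lengths are in mm, angles in degrees, forces in N, time in s.
With the tool pointing down it reaches from about 325 to 900 mm from the base axis. Payload 6.1 kg.
Tool frame: the origin (TCP) lies at the centre of the arm's flange, where the gripper is bolted on; the fingertips stand 182 mm ahead of it and the grasp point (between the pads) lies 164 mm ahead of it; x points along the fingers, y is the direction in which the jaws open and shut, and the axes are right-handed (so a half turn about x gives the same grasp; the last joint's range is limited). The gripper opens to 87 mm and grips with 3 to 60 N. Pads are 19 mm wide; open, the fingers measure 117 mm over their backs; the gripper's body (75 mm by 190 mm) begins 51 mm behind the grasp point.
Start: joints at [60.842, 12.628, 87.462, -0, 79.91, -7.225], TCP at [233.448, 579.758, 404.738] pointing down, gripper open.
Joint ranges: [-170.65, 170.65], [-52.31, 119.04], [5.05, 147.46], [-71.25, 251.25], [11.57, 151.72], [-153.62, 153.62]. Speed limits (degrees/s): [147.25, 147.25, 172.46, 180, 180, 180].

### API

Orientations are given as a 3x3 rotation matrix whose columns are the frame's x, y, z axes.
In Python, from bench import manip, eyes, order gives the robot as it stands.
- The arm moves only by the shell command python3 -m inch 'ROWS' [FORCE]. ROWS is JSON, one flat list of numbers, 7 for each row, row after row: the shift along the tool's x, y, z in m, then the turn, a rotation vector about the tool's x, y, z in rad, then the finger opening in m, from 0 to 0.087. In form: [tx, ty, tz, wx, wy, wz, jaw, tx, ty, tz, wx, wy, wz, jaw, ...]. A call has 1 to 5 rows; each row shifts and turns the pose as measured when the row begins, along the tool's axes as they then stand; what a row does not reach is not made up. A row lasts 1/8 s, in which the tool goes at most 62.5 mm and 10.7 degrees, less where a joint would pass 70% of its speed; a pose out of reach is approached as far as the arm can. A call is refused whole if a number of a shift passes 0.0625 or a number of a turn 0.188, either way. A call with a gripper value outside its range is refused whole. The fingers move at their own pace and stop on an object; FORCE is the grip in N (left out, the last holds). Time passes only in rows, so rows that do not move let the fingers close. It gives the time, the measured TCP pose, the force and the opening at its end, in the units of the state.
- manip.get_obs(): the state, without advancing time (a new reading comes with each control period).
- eyes.snapshot(name): name is "scene" or "top" or "wrist"; returns (picture, depth): 384x512x3 uint8, red, green, blue; 384x512 float32, mm along the optical axis (not along the pixel's ray), 0 where there is no reading.
- eyes.calibration(name): a dict with "K" (3x3 intrinsics, pixels), "view" (4x4, takes a point from world to camera coordinates). Camera axes: x right, y up, looking along -z (the intrinsics and any distortion apply to the point x, -y, -z); pixel columns grow to the right and rows downward; lengths in mm; the calibration is good to about 2 mm. A picture is of the moment at which its call begins: read the wrist's pose just before it. calibration takes no time and is no camera call; for the wrist camera it gives the pose at the moment of the call.
- order.close_job(): hands the job in, once; it reports no verdict.
The state is a dict: "t": time; "joint_pos": joint angles; "qvel": joint speeds; "effort": joint torques, N m; "tcp_pos": TCP position; "orientation": TCP orientation; "ft_force": force on the tool from outside, world axes, zero at the start; "ft_torque": the same for the moment, N m; "width": finger opening in mm.
Only numpy, scipy, OpenCV 4.12 (cv2) and the standard library are available. Lean on these libraries where they do the work, as an engineer would, in place of code of your own. Each camera call takes 0.05 s, during which the arm holds its last target.

## Working session

There is one attempt and no reset: what is moved stays moved. The work goes in short steps, Python scripts to look and compute and a shell command to move; the robot and the scene stay as the last step left them, time stands still between calls to the robot, and variables do not carry over. Pictures are saved under pics/ and viewed, and the job is handed in when it is done.

```bash
ls -la; mkdir -p pics; cat > h.py <<'E'
from bench import manip, eyes, order
import numpy as np, cv2
def snap(name,fn=None):
    p,d=eyes.snapshot(name)
    p=np.array(p);d=np.array(d)
    if fn: cv2.imwrite('pics/'+fn+'.png',p[:,:,::-1])
    return p,d
def ray(cal,u,v):
    K=np.array(cal['K'],float);V=np.array(cal['view'],float)
    a=np.linalg.solve(K,np.array([u,v,1.]))
    dc=np.array([a[0],-a[1],-1.])
    R=V[:3,:3];o=-R.T@V[:3,3]
    return o,R.T@dc
def onplane(cal,u,v,z):
    o,d=ray(cal,u,v); return o+d*(z-o[2])/d[2]
def bydepth(cal,u,v,dep):
    o,d=ray(cal,u,v); return o+d*dep
def cloud(cal,dep):
    v,u=np.mgrid[:dep.shape[0],:dep.shape[1]]
    K=np.array(cal['K'],float);V=np.array(cal['view'],float)
    a=np.linalg.inv(K)@np.stack([u.ravel(),v.ravel(),np.ones(u.size)])
    dc=np.stack([a[0],-a[1],-np.ones(u.size)])*dep.ravel()
    R=V[:3,:3]
    return (R.T@(dc-V[:3,3:4])).T.reshape(dep.shape+(3,))
E
python3 - <<'E'
from h import *
for n in ['scene','top','wrist']:
    c=eyes.calibration(n); print(n,c.keys(),np.round(np.array(c['K']),1).tolist(),np.round(np.array(c['view']),3).tolist())
    snap(n,n+'0')
print(manip.get_obs())
E
```

```text
total 12
drwxr-xr-x  3 agent agent 4096 Dec  6 13:25 .
drwxr-xr-x 23 root  root  4096 Dec  6 13:25 ..
drwxr-xr-x  2 agent agent 4096 Dec  6 13:25 pics
scene dict_keys(['K', 'view']) [[461.0, 0.0, 247.0], [0.0, 461.0, 187.3], [0.0, 0.0, 1.0]] [[0.988, -0.154, 0.007, -576.591], [0.119, 0.796, 0.594, -163.659], [-0.097, -0.586, 0.805, -1247.66], [0.0, 0.0, 0.0, 1.0]]
top dict_keys(['K', 'view']) [[391.2, 0.0, 261.2], [0.0, 391.2, 192.4], [0.0, 0.0, 1.0]] [[0.024, -1.0, -0.003, -16.138], [0.985, 0.023, 0.169, -576.569], [-0.169, -0.007, 0.986, -1055.897], [0.0, 0.0, 0.0, 1.0]]
wrist dict_keys(['K', 'view']) [[308.1, 0.0, 257.4], [0.0, 308.1, 188.3], [0.0, 0.0, 1.0]] [[0.374, 0.928, -0.001, -624.401], [-0.884, 0.356, -0.304, 36.617], [-0.281, 0.115, 0.953, -392.301], [0.0, 0.0, 0.0, 1.0]]
{'t': 0.15, 'joint_pos': array([ 6.08420614e+01,  1.26673975e+01,  8.75112010e+01, -9.38167336e-04,
        7.99101549e+01, -7.22537372e+00]), 'qvel': array([-0.01939141, -0.14300708, -0.1559744 , -0.01359678,  0.16359716,
       -0.05445794]), 'effort': array([ 3.18738512e-04, -4.95187747e+01, -3.87882686e+01,  6.99375244e-02,
        5.31766273e-02, -4.99274836e-05]), 'tcp_pos': array([233.35609592, 579.58082662, 403.85636508]), 'orientation': array([[-7.40643029e-04,  3.73511829e-01,  9.27625121e-01],
       [-1.36059965e-03,  9.27624140e-01, -3.73512521e-01],
       [-9.99998800e-01, -1.53876586e-03, -1.78838288e-04]]), 'ft_force': array([-0.36684414, -0.00458663,  0.42919708]), 'ft_torque': array([-0.06416018,  0.02025329,  0.01406202]), 'width': 87.1622254302468}
```

View pics/scene0.png

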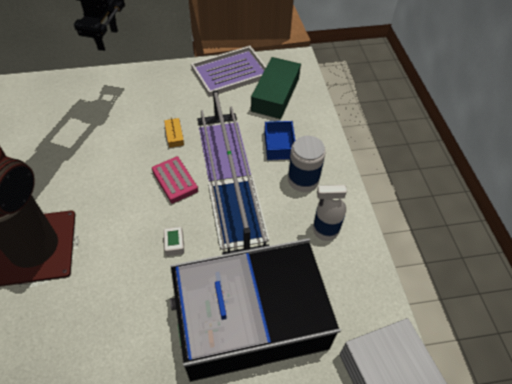

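View pics/top0.png

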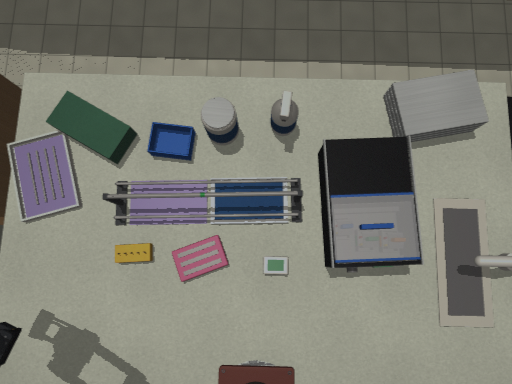

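View pics/wrist0.png

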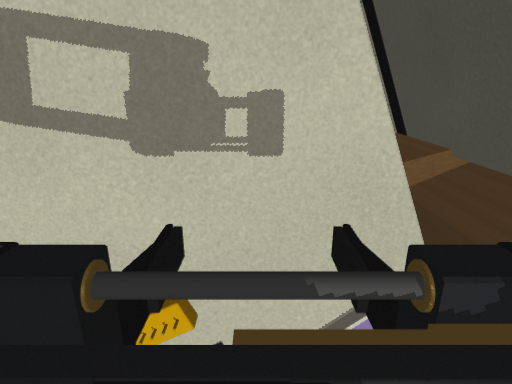

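```bash
python3 - <<'E'
from h import *
p,d=snap('top'); c=eyes.calibration('top'); X=cloud(c,d)
p2,d2=snap('scene'); c2=eyes.calibration('scene'); X2=cloud(c2,d2)
def P(u,v): return X[v,u].round(1)
for u,v in [(377,226),(350,190),(377,250),(377,170),(200,195),(202,195),(150,195),(250,195),(290,195),(128,216),(256,340)]: print(u,v,P(u,v),p[v,u])
hsv=cv2.cvtColor(p,cv2.COLOR_RGB2HSV)
# high pts: z 165..180
Z=X[...,2]
def rep(name,m,X=X):
    q=X[m]; 
    if len(q)==0: print(name,0);return
    r=cv2.minAreaRect(q[:,:2].astype(np.float32)); print(name,len(q),np.round(r[0],1),np.round(r[1],1),round(r[2],2),'z',np.percentile(q[:,2],[5,50,95]).round(1),'med',np.median(q,0).round(1))
blue=(hsv[...,0]>105)&(hsv[...,0]<125)&(hsv[...,1]>150)&(hsv[...,2]>60)
reg=np.zeros_like(blue);reg[200:255,335:415]=1
rep('grip',blue&reg)
rep('gripz',(Z>166)&(Z<182)&reg)
rep('cover150',(Z>125)&(Z<160)&(X[...,1]<-100)&(X[...,0]<720))
green=(hsv[...,0]>50)&(hsv[...,0]<80)&(hsv[...,1]>100);reg[:]=0;reg[185:205,190:215]=1
rep('band',green&reg)
reg[:]=0;reg[180:210,105:300]=1
rep('rail',reg&(Z>112)&(Z<135))
black=(p.max(2)<40);reg[:]=0;reg[130:275,315:425]=1
rep('deck',reg&(Z>125)&(Z<148))
h2=cv2.cvtColor(p2,cv2.COLOR_RGB2HSV)
reg[:]=0;reg[275:325,205:235]=1
rep('grip scene',reg&(h2[...,0]>105)&(h2[...,0]<125)&(h2[...,1]>150),X2)
reg[:]=0;reg[140:160,220:240]=1
rep('band scene',reg&(h2[...,0]>50)&(h2[...,0]<80)&(h2[...,1]>100),X2)
cv2.imwrite('pics/topc.png',cv2.resize(p[120:280,310:440,::-1],None,fx=5,fy=4.,interpolation=cv2.INTER_CUBIC)[:600])
cv2.imwrite('pics/scenec.png',cv2.resize(p2[230:380,160:345,::-1],None,fx=4,fy=4,interpolation=cv2.INTER_CUBIC))
cv2.imwrite('pics/topr.png',cv2.resize(p[165:235,95:310,::-1],None,fx=3.7,fy=3.7,interpolation=cv2.INTER_CUBIC))
E
```

```text
377 226 [ 478.2 -290.4  173.9] [ 42  75 135]
350 190 [ 573.6 -233.6  136.3] [30 30 31]
377 250 [ 420.4 -295.6  150.6] [134 133 131]
377 170 [ 628.1 -304.5  138.4] [26 26 27]
200 195 [552.8 157.3 126.7] [ 66 109  72]
202 195 [553.1 152.2 125.7] [ 40 108  54]
150 195 [549.8 288.6 126.4] [138 136 130]
250 195 [556.   26.2 126. ] [93 91 89]
290 195 [559.1 -78.8 122.6] [89 89 82]
128 216 [500.3 366.3  56.3] [116 115 110]
256 340 [169.9   2.4   0.8] [153 154 139]
grip 135 [ 445.1 -166.4] [ 24.1 329.6] 15.3 z [171.1 175.1 177.8] med [ 478.4 -287.4  175.1]
gripz 163 [ 479.4 -290.8] [12.3 78.3] 2.85 z [170.9 174.7 177.4] med [ 478.6 -291.9  174.7]
cover150 11639 [ 550.8 -362. ] [339.3 518.7] 1.76 z [136.7 146.  151.3] med [ 538.1 -290.9  146. ]
band 15 [554.7 152.3] [ 8.2 10.9] 0.51 z [123.5 125.7 128.7] med [555.  152.2 125.7]
rail 908 [555.3 152.6] [ 16.7 511.2] 2.33 z [121.1 125.4 129. ] med [554.4 152.2 125.4]
deck 7341 [ 549.2 -287.7] [335.4 229.5] 3.6 z [136.3 140.3 147.7] med [ 600.  -284.2  140.3]
grip scene 158 [ 477.1 -471.2] [436.7  13.6] 89.57 z [170.3 173.9 176.4] med [ 478.5 -296.7  173.9]
band scene 10 [554.1 153.3] [ 7.5 12.3] 59.23 z [120.2 125.1 127.7] med [555.2 154.4 125.1]
```

View pics/topc.png

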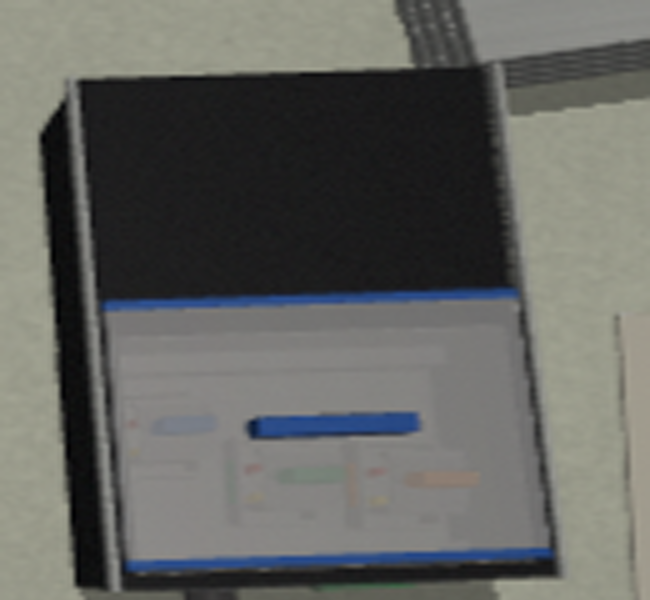

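View pics/scenec.png

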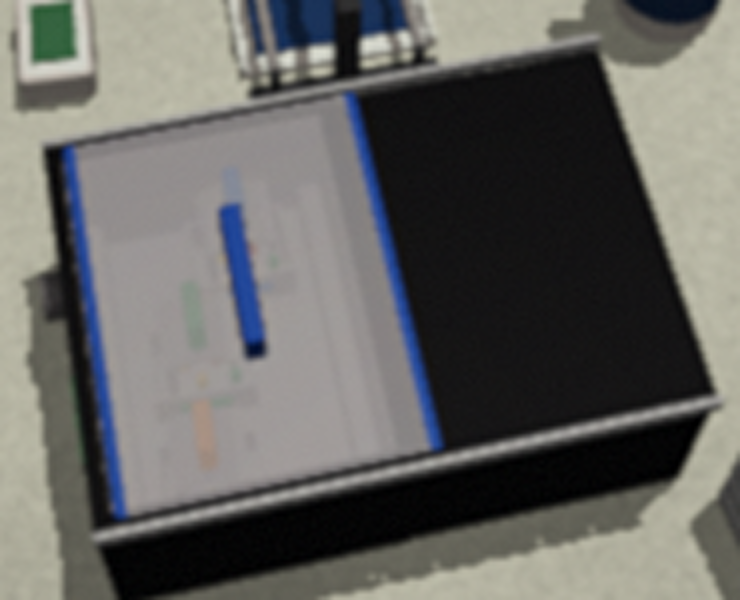

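View pics/topr.png

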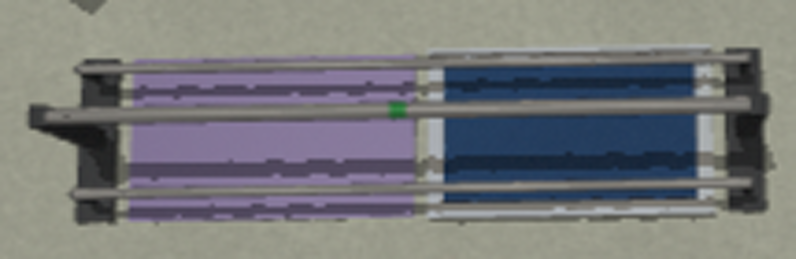

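```bash
python3 - <<'E'
from h import *
for n in ['top','scene']:
    p,d=snap(n); c=eyes.calibration(n); hsv=cv2.cvtColor(p,cv2.COLOR_RGB2HSV)
    blue=((hsv[...,0]>105)&(hsv[...,0]<125)&(hsv[...,1]>150)&(hsv[...,2]>60)).astype(np.uint8)
    nn,l,st,ce=cv2.connectedComponentsWithStats(blue)
    for i in range(1,nn):
        if st[i,4]>60:
            vs,us=np.nonzero(l==i)
            zz=174 if n=='top' and abs(ce[i][1]-226)<6 or n=='scene' and abs(ce[i][0]-221)<5 else 148
            q=np.array([onplane(c,u,v,zz) for u,v in zip(us,vs)])
            if abs(q[:,1].mean()+290)>60: continue
            vx,vy,x0,y0=cv2.fitLine(q[:,:2].astype(np.float32),cv2.DIST_HUBER,0,.01,.01).ravel()
            r=cv2.minAreaRect(q[:,:2].astype(np.float32))
            print(n,st[i],'z',zz,np.round(r[0],1),np.round(r[1],1),'yaw',np.degrees(np.arctan2(-vx*np.sign(vy),abs(vy))).round(2))
    # rail line
    X=cloud(c,d); m=(X[...,2]>121)&(X[...,2]<129)&(abs(X[...,0]-555)<14)&(X[...,1]>-80)&(X[...,1]<380)
    q=X[m]; vx,vy,x0,y0=cv2.fitLine(q[:,:2].astype(np.float32),cv2.DIST_HUBER,0,.01,.01).ravel()
    print(n,'rail',x0,y0,np.degrees(np.arctan2(-vx*np.sign(vy),abs(vy))),'x at y152.5',x0+(152.5-y0)*vx/vy, q[:,1].min(),q[:,1].max())
E
```

```text
top [330 192  83   5 156] z 148 [ 561.9 -284.8] [  5.3 210.8] yaw 3.68
top [360 224  33   5 135] z 174 [ 478.1 -287.9] [ 9.8 79.2] yaw 4.06
top [335 257  85   6 148] z 148 [ 397.1 -295.9] [  5.1 209.9] yaw 3.62
top rail 554.48334 151.21445 2.2456954 x at y152.5 554.4329 -78.64350884378952 379.4670735732086
scene [247 253  24  90 243] z 148 [ 561.6 -286.6] [  6.2 211.8] yaw 3.68
scene [175 267  16  93 197] z 148 [ 395.5 -297. ] [  5.5 210.2] yaw 3.58
scene [215 281  11  36 152] z 174 [ 478.3 -293.1] [ 9.2 79.7] yaw 2.9
scene rail 556.3456 131.25226 2.2525048 x at y152.5 555.5098 -79.9584829159299 379.87654117875957
```

```bash
cat >> h.py <<'E'
import sys
from scipy.spatial.transform import Rotation as Rt
def Rdown(phi):
    a=np.radians(phi); x=np.array([0,0,-1.]); y=np.array([np.cos(a),np.sin(a),0]); return np.stack([x,y,np.cross(x,y)],1)
def plan(g,phi,jaw=None):
    """g: grasp point target mm (world), phi jaw dir deg; prints needed shift/rot & rows"""
    o=manip.get_obs(); R=np.array(o['orientation']);p=np.array(o['tcp_pos'])
    t=np.array(g,float)+[0,0,164.]
    Rg=Rdown(phi)
    w=(Rt.from_matrix(R.T@Rg)).as_rotvec(); D=t-p
    n=int(max(1,np.ceil(np.linalg.norm(D)/60),np.ceil(np.linalg.norm(w)/.17)))
    rows=[]
    for i in range(n):
        Ri=R@Rt.from_rotvec(w*i/n).as_matrix()
        rows.append(np.r_[Ri.T@D/n/1000,w/n].round(4))
    print('t',round(o['t'],2),'grasp',(p+R[:,0]*164).round(1),'jawdir',np.degrees(np.arctan2(R[1,1],R[0,1])).round(2),'width',round(o['width'],1),'F',np.round(o['ft_force'],1),'n',n)
    for r in rows: print(','.join('%g'%v for v in r))
E
python3 -c "
from h import *
plan([478.3,-290.5,235],3.65)"
```

```text
t 0.35 grasp [233.4 579.6 240.5] jawdir 68.07 width 87.0 F [ 0.2  0.5 -1. ] n 16
0.0004,-0.0447,0.0345,0.0703,0,0
0.0004,-0.0422,0.0376,0.0703,0,0
0.0004,-0.0395,0.0404,0.0703,0,0
0.0004,-0.0365,0.0431,0.0703,0,0
0.0004,-0.0334,0.0456,0.0703,0,0
0.0004,-0.0301,0.0478,0.0703,0,0
0.0004,-0.0267,0.0498,0.0703,0,0
0.0004,-0.0231,0.0515,0.0703,0,0
0.0003,-0.0195,0.053,0.0703,0,0
0.0003,-0.0157,0.0543,0.0703,0,0
0.0003,-0.0118,0.0552,0.0703,0,0
0.0003,-0.0079,0.0559,0.0703,0,0
0.0003,-0.004,0.0564,0.0703,0,0
0.0003,-0,0.0565,0.0703,0,0
0.0003,0.004,0.0564,0.0703,0,0
0.0003,0.0079,0.0559,0.0703,0,0
```

```bash
python3 -m inch '[0,-0.045,0.035,0.07,0,0,0.06, 0,-0.042,0.038,0.07,0,0,0.06, 0,-0.04,0.04,0.07,0,0,0.06, 0,-0.036,0.043,0.07,0,0,0.06, 0,-0.033,0.046,0.07,0,0,0.06]'
python3 -m inch '[0,-0.03,0.048,0.07,0,0,0.06, 0,-0.027,0.05,0.07,0,0,0.06, 0,-0.023,0.052,0.07,0,0,0.06, 0,-0.02,0.053,0.07,0,0,0.06, 0,-0.016,0.054,0.07,0,0,0.06]'
python3 -m inch '[0,-0.012,0.055,0.07,0,0,0.04, 0,-0.008,0.056,0.07,0,0,0.04, 0,-0.004,0.056,0.07,0,0,0.04]'
python3 -c "
from h import *
plan([478.3,-290.5,235],3.65)"
```

```text
t: 0.98
tcp_pos: [310.9, 303.0, 403.3]
orientation: [[0.001, 0.672, 0.74], [-0.001, 0.74, -0.672], [-1.0, 0.0, 0.001]]
ft_force: [1.5, -0.3, -0.5]
width: 60.3
t: 1.6
tcp_pos: [385.5, 21.0, 405.6]
orientation: [[0.009, 0.89, 0.456], [0.0, 0.456, -0.89], [-1.0, 0.008, 0.004]]
ft_force: [1.4, -0.3, -0.9]
width: 60.2
t: 1.98
tcp_pos: [428.7, -148.4, 407.5]
orientation: [[0.013, 0.968, 0.252], [-0.001, 0.252, -0.968], [-1.0, 0.012, 0.004]]
ft_force: [1.1, -0.1, -0.5]
width: 41.9
t 1.98 grasp [ 430.8 -148.6  243.5] jawdir 14.62 width 41.9 F [ 1.1 -0.1 -0.5] n 3
0.0031,0.004,0.05,0.0638,0.001,-0.0043
0.003,0.0072,0.0496,0.0638,0.001,-0.0043
0.0029,0.0104,0.0491,0.0638,0.001,-0.0043
```

```bash
python3 -m inch '[0.003,0.004,0.05,0.064,0.001,-0.004,0.04, 0.003,0.007,0.05,0.064,0.001,-0.004,0.04, 0.003,0.01,0.049,0.064,0.001,-0.004,0.04, 0,0,0,0,0,0,0.04]'
python3 -c "
from h import *
plan([478.3,-290.5,167],3.65)
p,d=snap('wrist','w1')
c=eyes.calibration('wrist')
hsv=cv2.cvtColor(p,cv2.COLOR_RGB2HSV)
blue=((hsv[...,0]>105)&(hsv[...,0]<125)&(hsv[...,1]>150)&(hsv[...,2]>60)).astype(np.uint8)
nn,l,st,ce=cv2.connectedComponentsWithStats(blue)
for i in range(1,nn):
    if st[i,4]>100: print(st[i],ce[i],onplane(c,*ce[i],174).round(1))
"
```

```text
t: 2.48
tcp_pos: [478.0, -300.1, 398.8]
orientation: [[0.002, 0.999, 0.05], [-0.001, 0.05, -0.999], [-1.0, 0.002, 0.001]]
ft_force: [-0.2, 1.2, 1.1]
width: 39.8
t 2.48 grasp [ 478.3 -300.2  234.8] jawdir 2.89 width 39.8 F [-0.2  1.2  1.1] n 2
0.0339,0.0003,-0.0048,-0.0067,0.0004,-0.0009
0.0339,0.0004,-0.0048,-0.0067,0.0004,-0.0009
[ 354   41   27  204 1634] [366.78580171 140.11383109] [ 548.3 -242.3  174. ]
[ 131   44   32  201 1594] [146.7195734  139.23776662] [ 402.  -249.3  174. ]
[ 249  141   17  109 1715] [257.54460641 193.93819242] [ 477.5 -283.9  174. ]
```

View pics/w1.png

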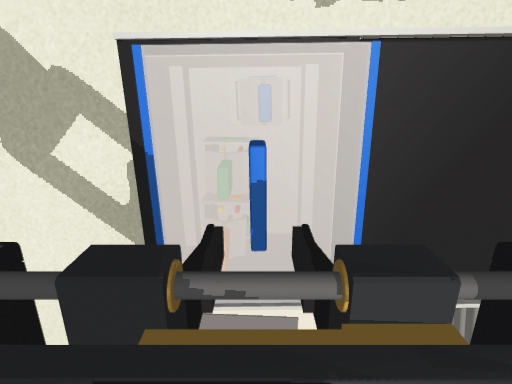

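```bash
python3 -m inch '[0.033,0,-0.005,-0.007,0,0,0.04, 0.032,0,-0.005,-0.006,0,0,0.04, 0,0,0,0,0,0,0.005, 0,0,0,0,0,0,0.005, 0,0,0,0,0,0,0.005]' 10
python3 -m inch '[0,0,0,0,0,0,0.005, 0,0,0,0,0,0,0.005]'
python3 -c "
from h import *
import math
a=math.radians(3.65);plan([478.3+151*math.cos(a),-290.5+151*math.sin(a),169.5],3.65)"
```

```text
t: 3.15
tcp_pos: [477.7, -285.3, 337.4]
orientation: [[0.007, 0.998, 0.07], [-0.003, 0.07, -0.998], [-1.0, 0.006, 0.003]]
ft_force: [-0.0, -0.6, 0.2]
width: 17.7
t: 3.4
tcp_pos: [477.7, -285.4, 338.2]
orientation: [[0.008, 0.998, 0.07], [-0.003, 0.07, -0.998], [-1.0, 0.007, 0.004]]
ft_force: [0.7, 0.1, -6.0]
width: 12.1
t 3.4 grasp [ 479.  -286.   174.2] jawdir 4.0 width 12.1 F [ 0.7  0.1 -6. ] n 3
0.0019,0.0504,0.002,0.002,0.0013,-0.0024
0.0018,0.0504,0.0019,0.002,0.0013,-0.0024
0.0017,0.0504,0.0018,0.002,0.0013,-0.0024
```

```bash
python3 -m inch '[0,0.03,0,0,0,0,0.005, 0,0.035,0,0,0,0,0.005, 0,0.035,0,0,0,0,0.005, 0,0.035,0,0,0,0,0.005, 0,0.015,0,0,0,0,0.005]' 20
python3 -c "
from h import *
import math
a=math.radians(3.65);plan([478.3+151*math.cos(a),-290.5+151*math.sin(a),174],3.65)"
```

```text
t: 4.03
tcp_pos: [623.7, -276.9, 337.7]
orientation: [[-0.022, 0.998, 0.066], [-0.001, 0.066, -0.998], [-1.0, -0.022, -0.001]]
ft_force: [-39.9, 1.5, 19.0]
width: 21.1
t 4.03 grasp [ 620.2 -277.   173.8] jawdir 3.79 width 21.1 F [-39.9   1.5  19. ] n 1
-0.0004,0.005,0.0044,0.0024,-0.0006,0.0215
```

```bash
python3 -m inch '[0,-0.001,0,0,0,0,0.04, 0,0,0,0,0,0,0.04]'
python3 -c "
from h import *
p,d=snap('top','t1');c=eyes.calibration('top')
print(manip.get_obs()['ft_force'],manip.get_obs()['tcp_pos'])
hsv=cv2.cvtColor(p,cv2.COLOR_RGB2HSV)
blue=((hsv[...,0]>105)&(hsv[...,0]<125)&(hsv[...,1]>150)&(hsv[...,2]>60)).astype(np.uint8)
nn,l,st,ce=cv2.connectedComponentsWithStats(blue)
for i in range(1,nn):
    if st[i,4]>40: print(st[i],ce[i],onplane(c,*ce[i],148).round(1))
cv2.imwrite('pics/t1c.png',cv2.resize(p[100:280,300:440,::-1],None,fx=3.3,fy=3.3,interpolation=cv2.INTER_CUBIC))
"
```

```text
t: 4.28
tcp_pos: [623.0, -277.5, 338.2]
orientation: [[-0.023, 0.998, 0.066], [-0.001, 0.066, -0.998], [-1.0, -0.023, -0.001]]
ft_force: [-1.3, -1.1, -0.5]
width: 34.7
[-0.11069965 -0.94021455 -0.09981115] [ 623.02209519 -277.5243112   338.30179327]
[ 148  122   47   38 1373] [170.98324836 140.46103423] [692.9 237.5 148. ]
[327 142  34   3  60] [343.45       143.28333333] [ 695.6 -215.7  148. ]
[216 183  66   8 372] [248.35215054 186.43548387] [574.7  30.3 148. ]
[215 196  68  17 855] [248.17076023 203.40584795] [530.5  29.5 148. ]
[225 217  58   2  63] [251.52380952 217.07936508] [495.7  19.9 148. ]
```

View pics/t1c.png

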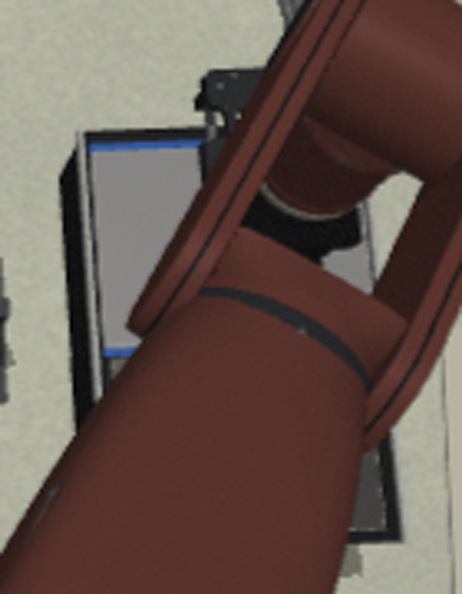

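```bash
python3 -m inch '[-0.04,0,0,0,0,0.022,0.04, -0.05,0,0,0,0,0,0.04, -0.03,-0.05,0,0,0,0,0.04, 0,-0.05,0,0,0,0,0.04, 0,0,0,0,0,0,0.04]'
python3 -c "
from h import *
p,d=snap('wrist','w2')
p,d=snap('scene','s2');c=eyes.calibration('scene')
cv2.imwrite('pics/s2c.png',cv2.resize(p[200:384,150:400,::-1],None,fx=3,fy=3,interpolation=cv2.INTER_CUBIC))
hsv=cv2.cvtColor(p,cv2.COLOR_RGB2HSV)
blue=((hsv[...,0]>105)&(hsv[...,0]<125)&(hsv[...,1]>150)&(hsv[...,2]>60)).astype(np.uint8)
nn,l,st,ce=cv2.connectedComponentsWithStats(blue)
for i in range(1,nn):
    if st[i,4]>40: print(st[i],ce[i],onplane(c,*ce[i],148).round(1))
"
```

```text
t: 4.95
tcp_pos: [522.5, -283.8, 461.7]
orientation: [[0.004, 0.998, 0.067], [-0.001, 0.067, -0.998], [-1.0, 0.004, 0.001]]
ft_force: [1.0, 0.1, -0.2]
width: 40.1
[274 122  20  37 299] [286.81939799 141.85284281] [717.4 146.5 148. ]
[304 242  30  87 237] [318.50632911 284.99156118] [ 699.9 -284.2  148. ]
[237 265  20  81 140] [247.         306.34285714] [ 534.4 -309.4  148. ]
[276 270  13  36 184] [281.96195652 287.05978261] [ 618.2 -276.8  148. ]
[216 273   5  14  46] [218.2173913  279.58695652] [ 480.1 -237.6  148. ]
```

View pics/w2.png

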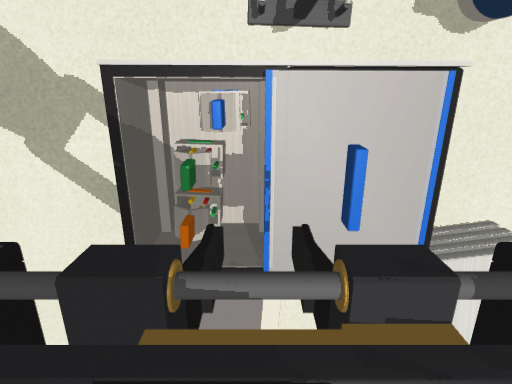

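View pics/s2c.png

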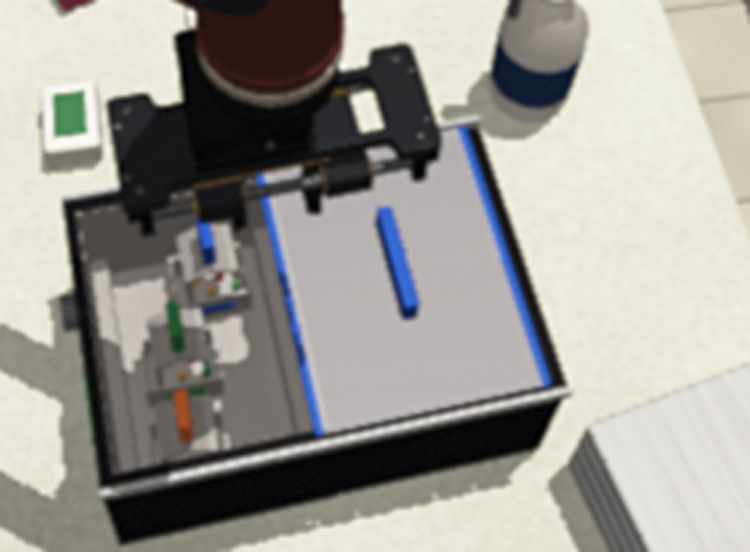

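```bash

python3 -c "
from h import *
p,d=snap('scene');c=eyes.calibration('scene');X=cloud(c,d)
hsv=cv2.cvtColor(p,cv2.COLOR_RGB2HSV)
m=(hsv[...,0]>105)&(hsv[...,0]<125)&(hsv[...,1]>150)&(hsv[...,2]>60);m[:,:270]=0;m[:,300:]=0;m[:265]=0
v,u=np.nonzero(m);q=np.array([onplane(c,a,b,172) for a,b in zip(u,v)]);print(np.median(q,0),cv2.minAreaRect(q[:,:2].astype(np.float32)))
plan([616,-282,215],3.65)
"
```

```text
[ 614.41764976 -287.0377082   172.        ] ((614.435546875, -285.85498046875), (11.414482116699219, 81.61312866210938), 3.7902944087982178)
t 5.1 grasp [ 526.2 -284.   298. ] jawdir 3.95 width 39.9 F [ 0.4  0.5 -0.2] n 3
0.0279,0.0301,0.0014,0.0017,0.0005,-0.0019
0.0278,0.0301,0.0014,0.0017,0.0005,-0.0019
0.0277,0.0302,0.0014,0.0017,0.0005,-0.0019
```

```bash
python3 -m inch '[0.028,0.029,0.001,0.001,0,-0.002,0.04, 0.028,0.029,0.001,0.001,0,-0.002,0.04, 0.028,0.03,0.001,0.001,0,-0.002,0.04, 0.022,0,0,0,0,0,0.04, 0.021,0,0,0,0,0,0.04]'
python3 -m inch '[0,0,0,0,0,0,0, 0,0,0,0,0,0,0, 0,0,0,0,0,0,0, 0,0,0,0,0,0,0]' 15
python3 -c "
from h import *
plan([627.9,-281,173],3.65)"
```

```text
t: 5.72
tcp_pos: [623.4, -280.2, 332.5]
orientation: [[0.007, 0.998, 0.069], [-0.004, 0.069, -0.998], [-1.0, 0.007, 0.005]]
ft_force: [-0.1, 0.3, 0.3]
width: 39.8
t: 6.22
tcp_pos: [618.4, -281.0, 330.8]
orientation: [[-0.018, 0.997, 0.069], [-0.001, 0.069, -0.998], [-1.0, -0.018, 0.0]]
ft_force: [-4.4, 2.0, 3.2]
width: 12.1
t 6.22 grasp [ 615.5 -281.2  166.8] jawdir 3.96 width 12.1 F [-4.4  2.   3.2] n 1
-0.0064,0.0093,0.0007,0.0054,0.0002,0.0177
```

```bash
python3 -m inch '[0,0.004,0,0,0,0.01,0, 0,0.004,0,0,0,0.008,0, 0,0.004,0,0,0,0,0]' 25
python3 -m inch '[0,0.004,0,0,0,0,0, 0,0.003,0,0,0,0,0]' 
python3 -c "
from h import *
plan([627.9,-281,173],3.65)"
```

```text
t: 6.6
tcp_pos: [621.2, -281.9, 330.7]
orientation: [[-0.033, 0.997, 0.066], [0.004, 0.066, -0.998], [-0.999, -0.033, -0.006]]
ft_force: [-15.0, 2.2, 6.8]
width: 12.1
t: 6.85
tcp_pos: [623.8, -282.3, 330.7]
orientation: [[-0.049, 0.997, 0.063], [0.007, 0.064, -0.998], [-0.999, -0.048, -0.01]]
ft_force: [-11.7, 1.0, 5.3]
width: 12.4
t 6.85 grasp [ 615.8 -281.2  166.9] jawdir 3.66 width 12.4 F [-11.7   1.    5.3] n 1
-0.0065,0.0038,-0.0011,-0,-0.0097,0.0484
```

```bash
python3 -m inch '[0,0,0,0,0,0,0.04, 0,0,0,0,0,0,0.04, -0.04,0,0,0,-0.01,0.048,0.04, -0.05,-0.02,0,0,0,0,0.04, -0.05,-0.05,0,0,0,0,0.04]' 
python3 -m inch '[0,-0.06,0,0,0,0,0.04, 0,-0.04,-0.02,0,0,0,0.04, 0,0,-0.05,0,0,0,0.04, 0,0,-0.03,0,0,0,0.04, 0,0,0,0,0,0,0.04]' 
python3 -c "
from h import *
c=eyes.calibration('wrist')
p,d=snap('wrist','w3'); np.savez('w3.npz',p=p,d=d,K=c['K'],view=c['view'])
p,d=snap('scene','s3');c=eyes.calibration('scene')
cv2.imwrite('pics/s3c.png',cv2.resize(p[200:384,150:400,::-1],None,fx=3,fy=3,interpolation=cv2.INTER_CUBIC))
plan([445,-310,300],3.65)
"
```

```text
t: 7.48
tcp_pos: [561.6, -286.1, 462.4]
orientation: [[-0.005, 0.998, 0.066], [0.005, 0.066, -0.998], [-1.0, -0.005, -0.005]]
ft_force: [-0.4, -1.0, 0.3]
width: 39.4
t: 8.1
tcp_pos: [451.1, -191.6, 469.6]
orientation: [[0.01, 0.998, 0.063], [-0.005, 0.063, -0.998], [-1.0, 0.009, 0.005]]
ft_force: [0.3, -0.4, 0.2]
width: 40.2
t 8.2 grasp [ 452.9 -194.   305.5] jawdir 3.52 width 40.2 F [-0.7  0.6 -0.6] n 2
0.003,-0.0068,0.0581,-0.0011,0.0029,-0.0043
0.0029,-0.0069,0.0581,-0.0011,0.0029,-0.0043
```

View pics/w3.png

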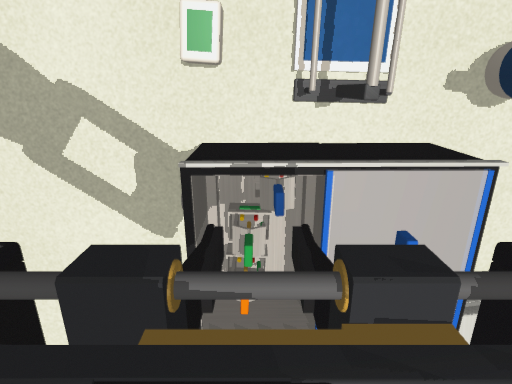

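View pics/s3c.png

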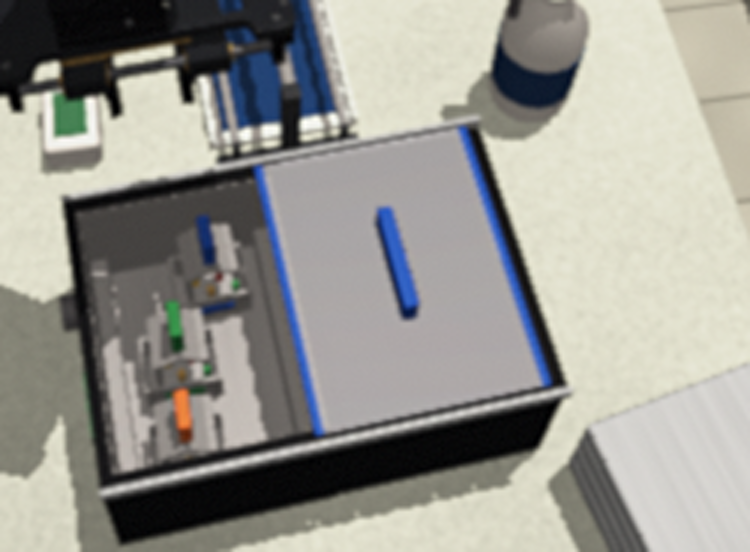

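```bash
python3 -m inch '[0,0,0.06,0,0,0,0.04, 0,0,0.06,0,0,0,0.04, 0,0,0.04,0,0,0,0.04, 0,0,0,0,0,0,0.04]' 
cat > tabs.py <<'E'
from h import *
H={'blue':(105,125),'green':(50,85),'orange':(5,17)}
def tabs(name,roi,zs,fn=None,amin=15):
    c=eyes.calibration(name); p,d=snap(name,fn); hsv=cv2.cvtColor(p,cv2.COLOR_RGB2HSV); X=cloud(c,d)
    u0,u1,v0,v1=roi
    for k,(a,b) in H.items():
        m=(hsv[...,0]>=a)&(hsv[...,0]<=b)&(hsv[...,1]>120)&(hsv[...,2]>50)
        mm=np.zeros_like(m);mm[v0:v1,u0:u1]=m[v0:v1,u0:u1]
        n,l,st,ce=cv2.connectedComponentsWithStats(mm.astype(np.uint8))
        for i in range(1,n):
            if st[i,4]>amin:
                q=X[l==i]; top=q[q[:,2]>np.percentile(q[:,2],95)-6]
                r=cv2.minAreaRect(top[:,:2].astype(np.float32))
                print(name,k,st[i].tolist(),'z95',np.percentile(q[:,2],[5,95]).round(1),'top',top.mean(0).round(1),'rect',np.round(r[0],1),np.round(r[1],1),round(r[2],1),'plane',onplane(c,*ce[i],zs).round(1))
    return p,d,c
E
python3 -c "
from tabs import *
p,d,c=tabs('wrist',(100,300,40,300),138,'w4')
tabs('scene',(170,260,260,350),138,None)
plan([445,-310,300],3.65)
"
```

```text
t: 8.7
tcp_pos: [462.1, -361.1, 469.4]
orientation: [[0.01, 0.998, 0.061], [-0.006, 0.061, -0.998], [-1.0, 0.01, 0.007]]
ft_force: [-0.4, -0.7, -0.7]
width: 39.9
wrist blue [276, 40, 12, 10, 109] z95 [117.  139.2] top [ 480.7 -236.5  137.8] rect [ 480.9 -236.5] [8.5 5.6] 2.6 plane [ 479.6 -237.4  138. ]
wrist blue [264, 63, 25, 2, 37] z95 [45.7 48.8] top [ 484.  -247.6   47.5] rect [ 481.9 -247.6] [29.1  1.4] 3.6 plane [ 478.  -254.3  138. ]
wrist green [241, 87, 10, 30, 284] z95 [136.6 139.4] top [ 449.4 -290.   139.1] rect [ 450.3 -290.1] [26.7 12.5] 87.4 plane [ 449.4 -290.   138. ]
wrist orange [233, 132, 24, 4, 58] z95 [35.1 48.1] top [ 447.9 -334.6   46.3] rect [ 447.9 -334.8] [29.9  1.7] 0.6 plane [ 450.3 -321.3  138. ]
wrist orange [237, 150, 11, 32, 303] z95 [113.9 139. ] top [ 448.7 -357.1  137.8] rect [ 448.5 -357.7] [ 9.5 28.1] 2.6 plane [ 448.8 -354.2  138. ]
scene blue [239, 272, 5, 15, 29] z95 [147.4 382.4] top [ 515.3 -353.2  381.4] rect [ 515.3 -353.1] [ 2.2 24.6] 4.0 plane [ 531.5 -239.8  138. ]
scene blue [246, 304, 12, 42, 109] z95 [ 51.4 154.1] top [ 534.7 -361.5  185.3] rect [ 509.6 -500.3] [387.   23.6] 79.1 plane [ 537.8 -348.   138. ]
scene orange [207, 329, 7, 18, 79] z95 [ 98.6 139.5] top [ 449.5 -358.9  137.5] rect [ 449.3 -359.2] [29.1  8.6] 89.9 plane [ 449.1 -361.3  138. ]
t 8.8 grasp [ 464.  -359.4  305.6] jawdir 3.65 width 40.0 F [-0.4 -0.6  0.2] n 1
0.0051,-0.0143,-0.0496,-0,0.0058,-0.0099
```

View pics/w4.png

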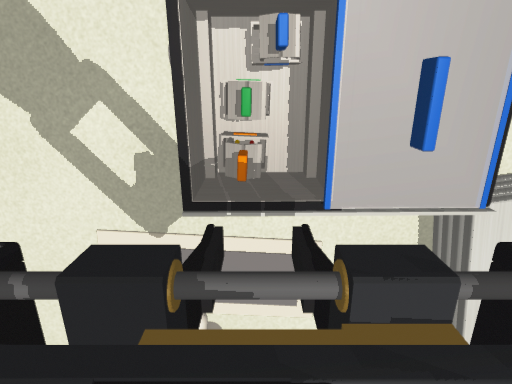

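```bash
python3 -m inch '[0.04,0,0,0,0,0,0.04, 0.04,0,0,0,0,0,0.04, 0,0,0,0,0,0,0.04]' 
python3 -c "
from tabs import *
p,d,c=tabs('wrist',(170,320,5,250),138,'w5')
X=cloud(c,d)
cv2.imwrite('pics/w5c.png',cv2.resize(p[0:250,170:350,::-1],None,fx=3,fy=2.4,interpolation=cv2.INTER_CUBIC)[:600])
"
```

```text
t: 9.18
tcp_pos: [463.9, -356.6, 389.0]
orientation: [[0.012, 0.998, 0.066], [-0.006, 0.066, -0.998], [-1.0, 0.012, 0.006]]
ft_force: [0.7, -0.7, -0.0]
width: 39.8
wrist blue [280, 5, 18, 40, 664] z95 [114.8 139.2] top [ 480.1 -229.   138.8] rect [ 474.6 -246.7] [58.8 15.6] 73.1 plane [ 479.1 -229.9  138. ]
wrist blue [264, 62, 31, 3, 56] z95 [46.  48.8] top [ 482.8 -247.7   47.4] rect [ 481.7 -247.8] [29.1  1.5] 5.4 plane [ 476.  -254.7  138. ]
wrist green [234, 93, 13, 39, 496] z95 [136.7 139.4] top [ 449.8 -289.9  139.5] rect [ 449.8 -287.8] [32.7 13. ] 81.8 plane [ 449.7 -289.8  138. ]
wrist orange [226, 147, 29, 4, 95] z95 [37.9 48.3] top [ 448.3 -333.6   51.4] rect [ 446.  -304.7] [29.5 62.5] 4.0 plane [ 451.2 -316.6  138. ]
wrist orange [228, 172, 15, 43, 539] z95 [114.  139.1] top [ 448.8 -356.1  137.9] rect [ 449.  -357.2] [ 9.6 27.7] 2.7 plane [ 449.1 -352.6  138. ]
```

View pics/w5c.png

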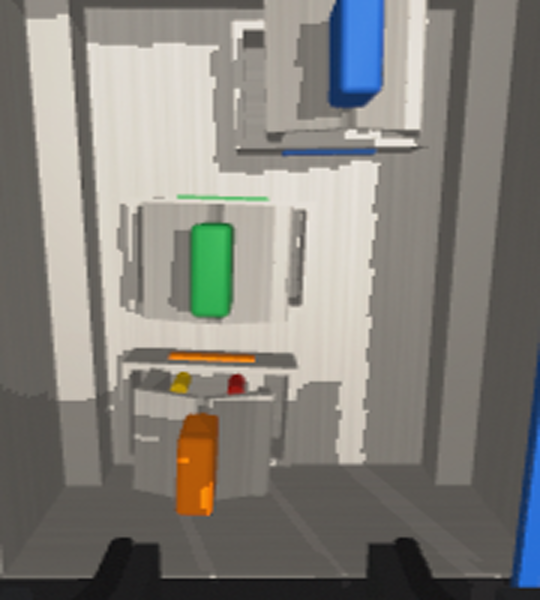

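```bash
python3 -c "
from tabs import *
S={'blue':(480,-229),'green':(449.7,-290),'orange':(448.8,-357)}
a=np.radians(3.65);R=np.array([[np.cos(a),np.sin(a)],[-np.sin(a),np.cos(a)]])
for n in ['wrist','scene','top']:
    c=eyes.calibration(n);p,d=snap(n);X=cloud(c,d)
    for k,s in S.items():
        q=X.reshape(-1,3).copy(); q[:,:2]=(q[:,:2]-s)@R.T; q[:,2]-=22
        m=(abs(q[:,0])<36)&(abs(q[:,1])<26)&(q[:,2]>4)&(q[:,2]<120);q=q[m]
        h,_,_=np.histogram2d(q[:,2],q[:,0],bins=[np.arange(4,125,8),np.arange(-36,37,4)])
        print(n,k,'cols x -36..36 step4, rows z desc')
        for i in range(len(h)-1,-1,-1): print('%4d'%(4+8*i),' '.join('%3d'%v for v in h[i]))
cv2.imwrite('pics/s4c.png',cv2.resize(snap('scene')[0][260:360,165:265,::-1],None,fx=6,fy=6,interpolation=cv2.INTER_CUBIC))
"
```

```text
wrist blue cols x -36..36 step4, rows z desc
 116   0   0   0   0   0   0   0   5 115 134  18   0   0   0   0   0   0   0
 108   0   0   0   0   0   0   0  66 116  94  56   0   0   0   0   0   0   0
 100   0   0   0   0   0   0   0  27  13  10   2   0   0   0   0   0   0   0
  92   0   0   0   0   0   0   0  23  11   5   2   0   0   0   0   0   0   0
  84   0   0   0   0   0   0   1 122  50  35  38   3   0   0   0   0   0   0
  76   0   0   0  15 227 265 272 172   4  14  20 183 245 267  42   0   0   0
  68   0   0   0  42  44   3   0   0   0   0   0   0   0   4  29   0   0   0
  60   0   0   0   0   2   2   0   0   0   0   0   0   0   0   0   0   0   0
  52   0   0   0   0   3   0   0   0   0   0   0   0   0   0   0   0   0   0
  44   0   0   0   0   4   1   0   0   0   0   0   0   0   0   0   0   0   0
  36   0  50  81  17  10   6   9  10   9  11  13  11   8  12  10  13  92   0
  28   0  25  57  23   6  11  10   6   7   9   8   9  11   7   8   8  47   0
  20   0   1  11  12   4   6   8   8   8   9   9   7   9   2   4   8   3   0
  12   0   0  11   8   1   2   4   0   0   0   0   0  
[... 9002 characters left out ...]
  0   0
  68   0   0   0   0   4   1   0   0   0   0   0   0   0   3   9   0   0   0
  60   0   0   0   0   1   0   0   0   0   0   0   0   0   1   0   0   0   0
  52   0   0   0   0   1   0   0   0   0   0   0   0   0   0   0   0   0   0
  44   0   0   0   0   1   0   0   0   0   0   0   0   0   0   0   0   0   0
  36   0   2   7   3   3   0   0   1   2   3   2   3   1   1   0   3  12   0
  28   0   1   9   6  10   4   5   4   0   1   1   3   1   2   3   3   6   0
  20   0   0   2   3   2   3   2   3   2   4   1   5   2   1   2   9   5   0
  12   0   0   2   3   1   2   1   3   0   0   0   1   0   0   2   0   1   0
   4   2   3   4   6   1   2   0   1   4   4   4   0   5   3   3   4   0   3
```

View pics/s4c.png

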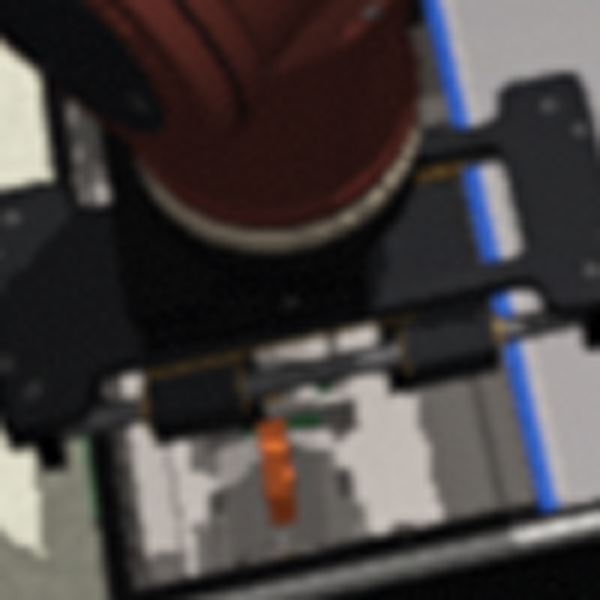

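```bash

python3 -c "
from tabs import *
plan([480.2,-229,215],3.65)
"
```

```text
t 9.43 grasp [ 468.2 -360.7  230.9] jawdir 3.76 width 40.1 F [0.9 0.1 0.9] n 3
0.0048,0.0078,-0.0428,0.0006,0.0049,-0.0062
0.005,0.0078,-0.0428,0.0006,0.0049,-0.0062
0.0051,0.0078,-0.0428,0.0006,0.0049,-0.0062
```

```bash
python3 -m inch '[0.005,0.008,-0.043,0,0.005,-0.006,0.04, 0.005,0.008,-0.043,0,0.005,-0.006,0.04, 0.005,0.008,-0.043,0,0.005,-0.006,0.04, 0,0,0,0,0,0,0.04]' 
python3 -c "
from tabs import *
tabs('top',(320,420,190,265),138)
tabs('scene',(170,260,240,350),138)
plan([480.2,-229,132],3.65)
"
```

```text
t: 9.93
tcp_pos: [482.3, -226.4, 385.8]
orientation: [[0.01, 0.998, 0.064], [-0.007, 0.064, -0.998], [-1.0, 0.01, 0.007]]
ft_force: [-0.5, -1.5, 0.1]
width: 39.7
top blue [331, 205, 14, 3, 28] z95 [144.9 152.6] top [ 528.2 -199.2  149.3] rect [ 529.  -199.8] [ 5.6 31.4] 3.1 plane [ 529.7 -200.1  138. ]
top orange [410, 190, 10, 17, 38] z95 [587.6 590.6] top [ 481.8 -224.4  589.1] rect [ 480.8 -223.6] [24.2 10.6] 15.1 plane [ 557.1 -400.1  138. ]
top orange [381, 197, 10, 9, 25] z95 [578.  583.7] top [ 479.  -185.1  581.3] rect [ 479.3 -185.5] [12.2  9.3] 45.6 plane [ 549.3 -324.   138. ]
top orange [388, 200, 8, 10, 30] z95 [577.5 585.1] top [ 473.9 -194.7  581.9] rect [ 473.3 -194. ] [ 7.  10.8] 83.3 plane [ 539.3 -340.7  138. ]
top orange [395, 201, 10, 10, 30] z95 [580.2 585.7] top [ 470.  -203.2  582.9] rect [ 469.8 -202.4] [13.7  9. ] 37.5 plane [ 533.8 -357.4  138. ]
top orange [378, 203, 6, 11, 21] z95 [560.6 574.2] top [ 470.1 -180.5  571.9] rect [ 469.9 -179.7] [10.5  3.7] 37.3 plane [ 525.7 -309.8  138. ]
top orange [402, 206, 14, 14, 47] z95 [577.3 586.6] top [ 460.7 -217.
[... 1143 characters left out ...]
.8] top [ 480.4 -226.9  137.6] rect [ 480.4 -226.5] [ 8.  28.1] 3.2 plane [ 480.4 -232.   138. ]
scene blue [218, 301, 10, 3, 17] z95 [ 43.1 260.5] top [ 468.6 -689.5 1105. ] rect [ 468.6 -689.5] [0. 0.] 0.0 plane [ 483.4 -287.3  138. ]
scene green [206, 301, 4, 15, 41] z95 [131.5 141.2] top [ 450.2 -303.8  165.8] rect [ 457.  -484.9] [  7.4 409.8] 2.2 plane [ 449.7 -294.   138. ]
scene orange [207, 329, 7, 18, 85] z95 [100.4 140.2] top [ 449.5 -358.7  137.6] rect [ 449.2 -358.6] [28.   8.8] 89.7 plane [ 448.7 -361.1  138. ]
t 10.03 grasp [ 484.1 -230.1  222.4] jawdir 3.54 width 40.1 F [0.4 0.1 0.3] n 2
0.0452,-0.0015,-0.0003,-0.001,0.0046,-0.0052
0.0452,-0.0013,-0.0001,-0.001,0.0046,-0.0052
```

```bash
python3 -m inch '[0.045,-0.002,-0.001,0,0.005,-0.005,0.036, 0.044,-0.002,-0.001,0,0.003,-0.004,0.036, 0,0,0,0,0,0,0.036]'
python3 -c "
from h import *
plan([480.2,-228,131],3.65)"
```

```text
t: 10.4
tcp_pos: [480.0, -231.9, 299.7]
orientation: [[0.008, 0.998, 0.059], [-0.007, 0.059, -0.998], [-1.0, 0.007, 0.007]]
ft_force: [-0.6, 0.1, 0.8]
width: 36.5
t 10.4 grasp [ 481.3 -233.   135.7] jawdir 3.36 width 36.5 F [-0.6  0.1  0.8] n 1
0.0047,0.0003,-0.0039,-0.0051,0.0072,-0.0073
```

```bash
python3 -m inch '[0.005,-0.001,-0.004,-0.005,0.007,-0.007,0.03, 0,0,0,0,0,0,0, 0,0,0,0,0,0,0, 0,0,0,0,0,0,0, 0,0,0,0,0,0,0]' 25
python3 -c "
from h import *
plan([480.2,-228,131],3.65)"
```

```text
t: 11.02
tcp_pos: [480.7, -230.4, 301.0]
orientation: [[0.008, 0.998, 0.062], [-0.005, 0.062, -0.998], [-1.0, 0.007, 0.006]]
ft_force: [-0.5, 0.3, -1.9]
width: 9.8
t 11.03 grasp [ 482.  -231.3  137. ] jawdir 3.58 width 9.8 F [-0.5  0.3 -1.9] n 1
0.006,-0.0004,-0.0025,-0.0013,0.0059,-0.0075
```

```bash
python3 -m inch '[0,0,0,0,0,0,0.02, 0.006,0,-0.002,0,0.005,-0.007,0.02, 0.003,0,0,0,0,0,0.02]' 25
python3 -m inch '[0,0,0,0,0,0,0, 0,0,0,0,0,0,0, 0,0,0,0,0,0,0]' 25
python3 -c "
from h import *
plan([480.2,-228,131],3.65)"
```

```text
t: 11.4
tcp_pos: [480.9, -228.4, 292.0]
orientation: [[0.001, 0.998, 0.063], [-0.001, 0.063, -0.998], [-1.0, 0.001, 0.001]]
ft_force: [-0.9, -0.6, 0.6]
width: 19.5
t: 11.78
tcp_pos: [480.7, -228.1, 291.2]
orientation: [[-0.0, 0.998, 0.063], [-0.0, 0.063, -0.998], [-1.0, -0.0, 0.0]]
ft_force: [-0.1, -0.2, -0.6]
width: 9.9
t 11.78 grasp [ 480.7 -228.2  127.2] jawdir 3.59 width 9.9 F [-0.1 -0.2 -0.6] n 1
-0.0038,-0.0005,-0.0002,-0.001,0.0003,0.0001
```

```bash
python3 -m inch '[-0.02,0,0,0,0,0,0, -0.04,0,0,0,0,0,0, -0.045,0,0,0,0,0,0, -0.045,0,0,0,0,0,0]' 30
python3 -c "
from h import *
plan([485,102.5,270],2.25)"
```

```text
t: 12.28
tcp_pos: [479.3, -227.3, 438.6]
orientation: [[-0.011, 0.998, 0.062], [0.007, 0.062, -0.998], [-1.0, -0.011, -0.008]]
ft_force: [0.7, 0.1, -2.7]
width: 9.8
t 12.28 grasp [ 477.4 -226.2  274.6] jawdir 3.58 width 9.8 F [ 0.7  0.1 -2.7] n 6
0.0011,0.0044,-0.0548,0.0039,-0.0013,0.0019
0.0011,0.0042,-0.0548,0.0039,-0.0013,0.0019
0.001,0.004,-0.0548,0.0039,-0.0013,0.0019
0.001,0.0038,-0.0548,0.0039,-0.0013,0.0019
0.0009,0.0035,-0.0549,0.0039,-0.0013,0.0019
0.0008,0.0033,-0.0549,0.0039,-0.0013,0.0019
```

```bash
python3 -m inch '[0,0.004,-0.04,0.004,-0.001,0.002,0, 0,0.004,-0.055,0.004,-0.001,0.002,0, 0,0.004,-0.055,0.004,-0.001,0.002,0, 0,0.004,-0.055,0.004,-0.001,0.002,0, 0,0.004,-0.055,0.004,-0.001,0.002,0]'
python3 -m inch '[0,0.003,-0.045,0.004,-0.001,0.002,0, 0,0,-0.02,0,0,0,0, 0,0,0,0,0,0,0]'
python3 -c "
from h import *
plan([485,102.5,176],2.25)"
```

```text
t: 12.9
tcp_pos: [486.1, 36.2, 443.9]
orientation: [[0.008, 0.999, 0.033], [-0.003, 0.033, -0.999], [-1.0, 0.008, 0.003]]
ft_force: [1.4, -0.9, -1.7]
width: 9.5
t: 13.28
tcp_pos: [485.7, 107.0, 443.0]
orientation: [[0.009, 0.999, 0.035], [-0.003, 0.035, -0.999], [-1.0, 0.008, 0.003]]
ft_force: [0.7, -0.5, -2.3]
width: 9.7
t 13.28 grasp [487.1 106.5 279. ] jawdir 2.01 width 9.7 F [ 0.7 -0.5 -2.3] n 2
0.0515,-0.0009,0.0021,-0.0021,0.0017,-0.0042
0.0515,-0.0006,0.0022,-0.0021,0.0017,-0.0042
```

```bash
python3 -m inch '[0.05,-0.001,0.002,-0.002,0.002,-0.004,0, 0.045,-0.001,0.002,-0.002,0.002,-0.004,0, 0.006,0,0,0,0,0,0, 0,0,0,0,0,0,0]'
python3 -c "
from h import *
plan([557,102.5,176],2.25)
c=eyes.calibration('scene')
p,d=snap('scene')
cv2.imwrite('pics/s5c.png',cv2.resize(p[90:270,160:320,::-1],None,fx=3.3,fy=3.3,interpolation=cv2.INTER_CUBIC))
c=eyes.calibration('wrist')
p,d=snap('wrist','w5')
X=cloud(c,d).reshape(-1,3); 
q=X[(X[:,1]>20)&(X[:,1]<180)&(abs(X[:,0]-485)<40)&(X[:,2]>40)&(X[:,2]<110)]
for k in range(40,110,5):
  s=q[(q[:,2]>=k)&(q[:,2]<k+5)]; print(k,len(s),s.min(0).round(0) if len(s) else '',s.max(0).round(0) if len(s) else '')
"
```

```text
t: 13.78
tcp_pos: [485.4, 100.2, 341.9]
orientation: [[0.004, 0.999, 0.038], [-0.001, 0.038, -0.999], [-1.0, 0.004, 0.001]]
ft_force: [0.8, 0.0, -1.8]
width: 9.4
t 13.78 grasp [486.  100.1 177.9] jawdir 2.16 width 9.4 F [ 0.8  0.  -1.8] n 2
0.0011,0.0358,0.0002,-0.0007,0.0005,-0.0018
0.001,0.0358,0.0002,-0.0007,0.0005,-0.0018
40 0  
45 1 [502. 170.  50.] [502. 170.  50.]
50 597 [501. 120.  50.] [511. 180.  55.]
55 30 [503. 122.  55.] [508. 179.  56.]
60 0  
65 0  
70 92 [456.  94.  72.] [515. 126.  75.]
75 809 [456.  94.  75.] [516. 126.  80.]
80 130 [456.  96.  80.] [515. 126.  85.]
85 125 [456. 100.  85.] [516. 126.  90.]
90 189 [456. 103.  90.] [516. 127.  95.]
95 284 [456.  87.  95.] [515. 127. 100.]
100 317 [456.  83. 100.] [516. 126. 105.]
105 906 [456.  79. 105.] [517. 126. 110.]
```

View pics/s5c.png

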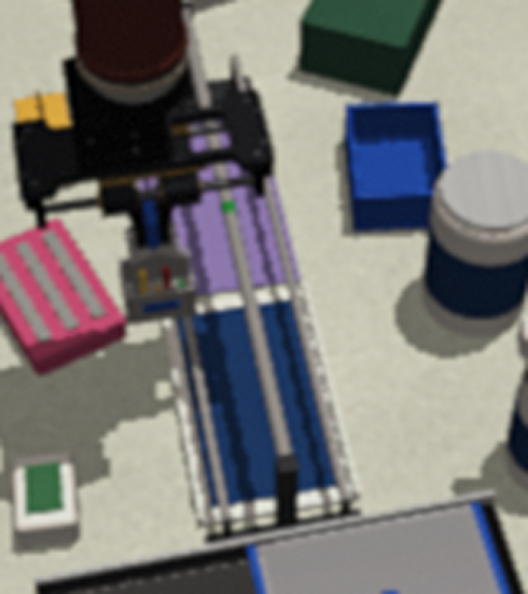

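View pics/w5.png

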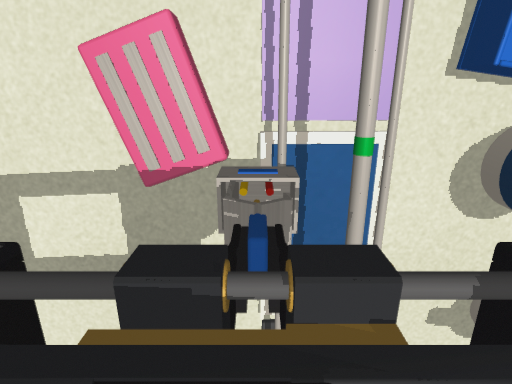

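```bash
python3 -m inch '[0.001,0.025,0.001,0,0,-0.002,0, 0.001,0.022,0.001,0,0,-0.002,0, 0,0.014,0,0,0,0,0, 0,0.008,0,0,0,0,0, 0,0,0,0,0,0,0]'
python3 -c "
from h import *
plan([557,100,176],2.25)
c=eyes.calibration('wrist')
p,d=snap('wrist','w6')
X=cloud(c,d);hsv=cv2.cvtColor(p,cv2.COLOR_RGB2HSV)
m=(hsv[...,0]>50)&(hsv[...,0]<80)&(hsv[...,1]>120);n,l,st,ce=cv2.connectedComponentsWithStats(m.astype(np.uint8))
for i in range(1,n):
  if st[i,4]>40: print(st[i],onplane(c,*ce[i],126),X[l==i].mean(0))
"
```

```text
t: 14.5
tcp_pos: [558.1, 100.9, 347.5]
orientation: [[0.009, 0.999, 0.038], [-0.001, 0.038, -0.999], [-1.0, 0.009, 0.001]]
ft_force: [4.4, -0.1, -8.7]
width: 9.5
t 14.5 grasp [559.5 100.8 183.5] jawdir 2.17 width 9.5 F [ 4.4 -0.1 -8.7] n 1
0.0075,-0.0012,0.0008,-0.0013,0.0008,-0.0087
[243 133  19  18 317] [554.21262259 152.76952772 126.        ] [554.20946252 152.65449099 125.38785563]
[ 74 300  28  16 407] [430.58202528  18.72942816 126.        ] [375.16345966 -55.42641493  36.20869478]
```

View pics/w6.png

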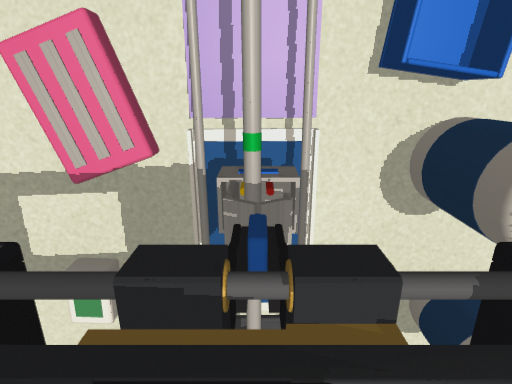

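```bash
python3 -m inch '[0.006,-0.003,0,0,0,-0.009,0, 0.003,0,0,0,0,0,0, 0,0,0,0,0,0,0]'
python3 -c "
from h import *
plan([556.3,100,152],2.25)"
```

```text
t: 14.92
tcp_pos: [555.0, 100.8, 340.7]
orientation: [[0.004, 0.999, 0.038], [-0.001, 0.038, -0.999], [-1.0, 0.004, 0.001]]
ft_force: [-0.3, -0.4, -1.5]
width: 10.1
t 14.93 grasp [555.6 100.7 176.7] jawdir 2.18 width 10.1 F [-0.3 -0.4 -1.5] n 1
0.0247,0.0012,0.0009,-0.0012,0.0011,-0.0039
```

```bash
python3 -m inch '[0.012,0.001,0.001,0,0.001,-0.004,0, 0.012,0,0,0,0,0,0, 0.003,0,0,0,0,0,0]'
python3 -m inch '[0.002,0,0,0,0,0,0, 0,0,0,0,0,0,0]'
python3 -c "
from h import *
plan([556.3,100,150],2.25)
p,d=snap('wrist','w7')"
```

```text
t: 15.3
tcp_pos: [556.3, 99.8, 313.4]
orientation: [[0.001, 0.999, 0.038], [-0.0, 0.038, -0.999], [-1.0, 0.001, 0.0]]
ft_force: [-7.6, -0.2, 14.8]
width: 9.8
t: 15.55
tcp_pos: [556.4, 99.9, 313.7]
orientation: [[0.001, 0.999, 0.038], [-0.0, 0.038, -0.999], [-1.0, 0.001, 0.0]]
ft_force: [1.3, -0.1, -2.2]
width: 9.9
t 15.55 grasp [556.5  99.8 149.7] jawdir 2.2 width 9.9 F [ 1.3 -0.1 -2.2] n 1
-0.0003,-0.0001,-0.0001,-0.0009,0.0002,-0.0005
```

View pics/w7.png

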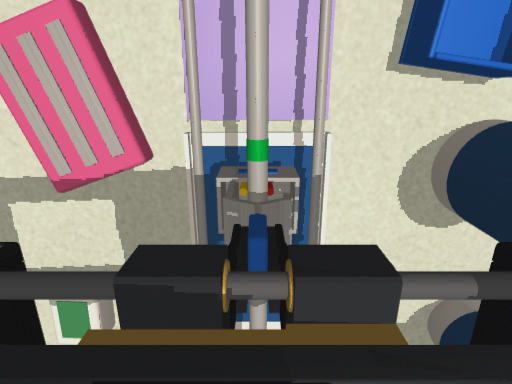

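```bash
python3 -m inch '[0,0,0,0,0,0,0.02, 0,0,0,0,0,0,0.03, -0.02,0,0,0,0,0,0.03, -0.05,0,0,0,0,0,0.03, -0.05,0,0,0,0,0,0.03]'
python3 -c "
from h import *
plan([449.8,-290,275],3.65)"
```

```text
t: 16.23
tcp_pos: [555.5, 99.7, 433.9]
orientation: [[-0.007, 0.999, 0.038], [-0.0, 0.038, -0.999], [-1.0, -0.007, 0.0]]
ft_force: [0.6, 0.2, 0.6]
width: 30.0
t 16.23 grasp [554.4  99.7 269.9] jawdir 2.19 width 30.0 F [0.6 0.2 0.6] n 7
-0.0006,-0.0172,0.0551,-0.0036,0,0.001
-0.0006,-0.0174,0.055,-0.0036,0,0.001
-0.0006,-0.0176,0.0549,-0.0036,0,0.001
-0.0007,-0.0178,0.0549,-0.0036,0,0.001
-0.0007,-0.018,0.0548,-0.0036,0,0.001
-0.0007,-0.0182,0.0547,-0.0036,0,0.001
-0.0007,-0.0184,0.0547,-0.0036,0,0.001
```

```bash
python3 -m inch '[0,-0.017,0.04,-0.004,0,0.001,0.04, 0,-0.017,0.055,-0.004,0,0.001,0.04, 0,-0.018,0.055,-0.004,0,0.001,0.04, 0,-0.018,0.055,-0.004,0,0.001,0.04, 0,-0.018,0.055,-0.004,0,0.001,0.04]'
python3 -m inch '[0,-0.018,0.055,-0.004,0,0.001,0.04, 0,-0.018,0.055,-0.004,0,0.001,0.04, 0,0,0.03,0,0,0,0.04, 0,0,0,0,0,0,0.04]'
python3 -c "
from tabs import *
tabs('wrist',(170,320,5,250),138,'w8')
tabs('scene',(190,240,260,350),138)
tabs('top',(200,300,180,220),160)
p,d=snap('scene')
cv2.imwrite('pics/s6c.png',cv2.resize(p[90:370,160:320,::-1],None,fx=2.1,fy=2.1,interpolation=cv2.INTER_CUBIC))
plan([449.8,-290,225],3.65)"
```

```text
t: 16.85
tcp_pos: [480.3, -167.6, 449.7]
orientation: [[0.022, 0.997, 0.067], [-0.004, 0.068, -0.998], [-1.0, 0.021, 0.005]]
ft_force: [1.2, -1.4, 0.3]
width: 40.0
t: 17.35
tcp_pos: [450.8, -317.9, 457.1]
orientation: [[0.031, 0.997, 0.07], [-0.01, 0.07, -0.998], [-0.999, 0.03, 0.012]]
ft_force: [0.1, 0.1, 0.3]
width: 40.1
wrist green [237, 114, 24, 2, 35] z95 [41.2 48.7] top [ 446.6 -267.7   47.1] rect [ 448.6 -267.3] [28.4  1.1] 3.3 plane [ 446.  -259.7  138. ]
wrist green [244, 129, 10, 32, 287] z95 [124.6 139.1] top [ 449.5 -289.3  139.2] rect [ 448.5 -268.6] [ 8.8 69.7] 3.3 plane [ 449.4 -288.1  138. ]
wrist orange [234, 165, 23, 4, 74] z95 [37.6 48.5] top [ 447.7 -334.5   46.4] rect [ 448.1 -334.7] [28.8  1.9] 1.1 plane [ 447.1 -310.3  138. ]
wrist orange [239, 189, 10, 34, 316] z95 [111.7 139.3] top [ 448.6 -355.8  139.2] rect [ 445.7 -302.6] [  9.5 137.2] 3.1 plane [ 448.4 -351.9  138. ]
scene blue [236, 260, 3, 7, 17] z95 [121.3 149.7] top [ 528.2 -202.4  147.8] rect [ 528.3 -202.5] [ 3.7 16.7] 6.8 plane [ 528.2 -197.9  138. ]
scene green [206, 301, 4, 15, 42] z95 [124.5 140
[... 253 characters left out ...]
[216, 183, 66, 9, 450] z95 [ 4.2 11.5] top [600.7  22.    8.7] rect [597.8  35.6] [ 28.4 191.4] 2.0 plane [572.7  16.9 160. ]
top blue [215, 190, 11, 6, 55] z95 [147.7 164.4] top [557.5 101.6 161.7] rect [557.3 101.4] [ 8.2 25.4] 1.1 plane [556.1 101.5 160. ]
top blue [215, 196, 68, 18, 892] z95 [ 4.3 11.6] top [546.   14.8  13.6] rect [520.1   6. ] [200.6 168.9] 47.4 plane [526.   11.7 160. ]
top blue [215, 216, 68, 3, 128] z95 [ 4.5 11.1] top [509.9  31.1   7.9] rect [509.5  32.9] [  6.  194.2] 2.4 plane [493.7  29.4 160. ]
t 17.55 grasp [ 456.5 -316.2  292.4] jawdir 4.26 width 40.1 F [0.6 1.  0.5] n 2
0.0335,-0.001,-0.0128,0.0052,0.0053,-0.0147
0.0336,-0.0005,-0.0126,0.0052,0.0053,-0.0147
```

View pics/w8.png

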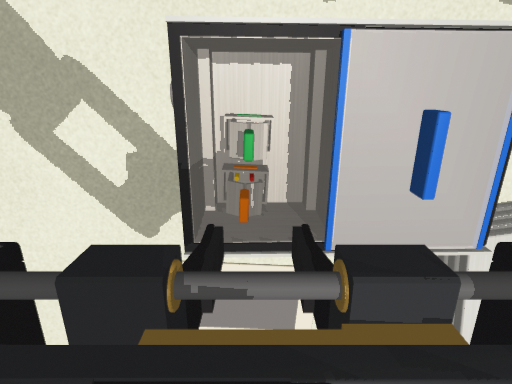

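View pics/s6c.png

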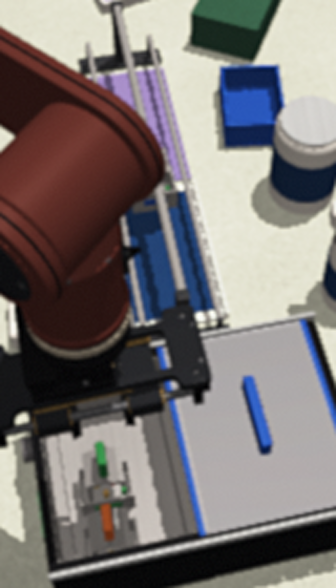

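```bash
python3 -m inch '[0.034,-0.001,-0.013,0.005,0.005,-0.015,0.036, 0.034,-0.001,-0.013,0.005,0.005,-0.015,0.036, 0,0,0,0,0,0,0.036]'
python3 -c "
from h import *
plan([449.7,-290,128],3.65)"
```

```text
t: 17.92
tcp_pos: [450.3, -285.4, 388.3]
orientation: [[0.001, 0.998, 0.069], [-0.002, 0.069, -0.998], [-1.0, 0.001, 0.002]]
ft_force: [0.0, -0.8, 1.0]
width: 36.1
t 17.93 grasp [ 450.4 -285.7  224.3] jawdir 3.96 width 36.1 F [ 0.  -0.8  1. ] n 2
0.0482,-0.0005,0.0022,0.0027,0.0009,-0.0003
0.0482,-0.0004,0.0022,0.0027,0.0009,-0.0003
```

```bash
python3 -m inch '[0.048,0,0.002,0.003,0.001,0,0.03, 0.04,0,0.002,0.002,0.001,0,0.03, 0.004,0,0,0,0,0,0.03]'
python3 -c "
from h import *
plan([449.7,-290,127],3.65)"
```

```text
t: 18.3
tcp_pos: [453.7, -289.8, 301.2]
orientation: [[0.009, 0.998, 0.068], [-0.007, 0.068, -0.998], [-1.0, 0.009, 0.007]]
ft_force: [-0.1, 0.6, 0.1]
width: 30.4
t 18.3 grasp [ 455.2 -290.9  137.2] jawdir 3.92 width 30.4 F [-0.1  0.6  0.1] n 1
0.0102,-0.0041,-0.0002,0.0046,0.0073,-0.0086
```

```bash
python3 -m inch '[0.009,-0.004,0,0.004,0.007,-0.009,0.026, 0,0,0,0,0,0,0.02, 0.001,0,0,0,0,0,0.02]'
python3 -c "
from h import *
plan([449.7,-290,127],3.65)"
```

```text
t: 18.68
tcp_pos: [451.4, -291.4, 296.4]
orientation: [[0.005, 0.998, 0.065], [-0.005, 0.065, -0.998], [-1.0, 0.005, 0.005]]
ft_force: [0.6, 0.3, 1.1]
width: 20.7
t 18.68 grasp [ 452.3 -292.2  132.4] jawdir 3.73 width 20.7 F [0.6 0.3 1.1] n 1
0.0054,-0.0017,-0.0015,0.0014,0.0054,-0.0046
```

```bash
python3 -m inch '[0.008,-0.002,-0.002,0.001,0.005,-0.005,0.02, 0,0,0,0,0,0,0, 0,0,0,0,0,0,0, 0,0,0,0,0,0,0]' 30
python3 -c "
from h import *
plan([449.7,-290,127],3.65)"
```

```text
t: 19.18
tcp_pos: [449.6, -289.9, 289.5]
orientation: [[0.001, 0.998, 0.064], [-0.002, 0.064, -0.998], [-1.0, 0.001, 0.002]]
ft_force: [0.7, 0.5, -0.5]
width: 9.8
t 19.18 grasp [ 449.8 -290.3  125.5] jawdir 3.67 width 9.8 F [ 0.7  0.5 -0.5] n 1
-0.0015,0.0001,0.0001,0.0003,0.0023,-0.0012
```

```bash
python3 -m inch '[-0.02,0,0,0,0,0,0, -0.04,0,0,0,0,0,0, -0.045,0,0,0,0,0,0, -0.048,0,0,0,0,0,0]' 
python3 -c "
from h import *
plan([487,37.6,270],2.25)"
```

```text
t: 19.68
tcp_pos: [448.0, -288.3, 438.4]
orientation: [[-0.011, 0.998, 0.064], [0.009, 0.064, -0.998], [-1.0, -0.01, -0.01]]
ft_force: [0.2, -0.9, -1.9]
width: 9.6
t 19.68 grasp [ 446.2 -286.8  274.4] jawdir 3.66 width 9.6 F [ 0.2 -0.9 -1.9] n 6
0.0012,0.01,-0.0538,0.0041,-0.0016,0.0017
0.0011,0.0097,-0.0538,0.0041,-0.0016,0.0017
0.001,0.0095,-0.0539,0.0041,-0.0016,0.0017
0.001,0.0093,-0.0539,0.0041,-0.0016,0.0017
0.0009,0.0091,-0.0539,0.0041,-0.0016,0.0017
0.0008,0.0089,-0.054,0.0041,-0.0016,0.0017
```

```bash
python3 -m inch '[0,0.01,-0.04,0.004,-0.001,0.002,0, 0,0.01,-0.055,0.004,-0.001,0.002,0, 0,0.009,-0.055,0.004,-0.001,0.002,0, 0,0.009,-0.055,0.004,-0.001,0.002,0, 0,0.009,-0.055,0.004,-0.001,0.002,0]'
python3 -m inch '[0,0.009,-0.045,0.004,-0.001,0.002,0, 0,0,-0.016,0,0,0,0, 0,0,0,0,0,0,0]'
python3 -c "
from h import *
plan([487,37.6,174],2.25)"
```

```text
t: 20.3
tcp_pos: [481.6, -22.8, 443.0]
orientation: [[0.005, 0.999, 0.035], [0.0, 0.035, -0.999], [-1.0, 0.005, -0.0]]
ft_force: [0.7, 0.7, -2.5]
width: 9.2
t: 20.68
tcp_pos: [487.6, 43.6, 441.6]
orientation: [[0.005, 0.999, 0.037], [-0.0, 0.037, -0.999], [-1.0, 0.005, 0.0]]
ft_force: [-0.2, -0.9, -2.5]
width: 9.7
t 20.68 grasp [488.4  43.6 277.6] jawdir 2.1 width 9.7 F [-0.2 -0.9 -2.5] n 2
0.0518,-0.0007,0.003,-0.0013,0.0001,-0.0023
0.0518,-0.0005,0.003,-0.0013,0.0001,-0.0023
```

```bash
python3 -m inch '[0.05,-0.001,0.003,-0.001,0,-0.002,0, 0.046,-0.001,0.003,-0.001,0,-0.002,0, 0.007,0,0,0,0,0,0, 0,0,0,0,0,0,0]'
python3 -c "
from h import *
plan([558.6,37.6,173],2.25)"
```

```text
t: 21.18
tcp_pos: [487.0, 32.6, 338.3]
orientation: [[0.003, 0.999, 0.034], [-0.003, 0.034, -0.999], [-1.0, 0.003, 0.003]]
ft_force: [0.7, 0.5, -2.9]
width: 9.7
t 21.18 grasp [487.6  32.1 174.3] jawdir 1.97 width 9.7 F [ 0.7  0.5 -2.9] n 2
0.0008,0.0358,-0.0013,-0.0024,0.0015,-0.0016
0.0007,0.0358,-0.0012,-0.0024,0.0015,-0.0016
```

```bash
python3 -m inch '[0.002,0.025,-0.002,-0.002,0.002,-0.002,0, 0.002,0.02,-0.002,-0.002,0.001,-0.002,0, 0.002,0.014,0,0,0,0,0, 0.001,0.006,0,0,0,0,0, 0,0,0,0,0,0,0]'
python3 -c "
from h import *
plan([558.6,37.6,173],2.25)
p,d=snap('wrist','w9')"
```

```text
t: 21.8
tcp_pos: [557.3, 36.5, 342.2]
orientation: [[0.013, 0.999, 0.036], [-0.002, 0.036, -0.999], [-1.0, 0.013, 0.002]]
ft_force: [-0.7, -0.2, -1.9]
width: 10.0
t 21.8 grasp [559.5  36.2 178.2] jawdir 2.05 width 10.0 F [-0.7 -0.2 -1.9] n 1
0.0052,0.0013,-0.0011,-0.0036,0.0023,-0.0131
```

View pics/w9.png

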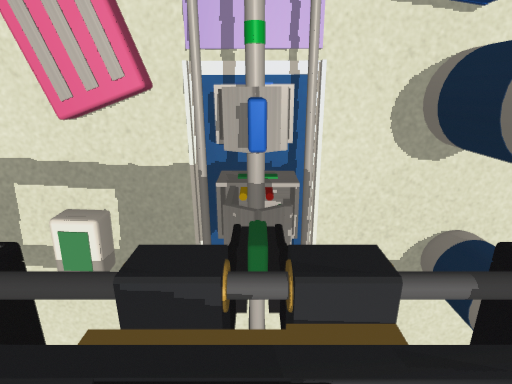

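```bash
python3 -m inch '[0.01,0,0,-0.003,0.002,-0.013,0, 0.01,0,0,0,0,0,0, 0.008,0,0,0,0,0,0, 0,0,0,0,0,0,0]'
python3 -c "
from h import *
plan([558.6,37.6,148],2.25)"
```

```text
t: 22.35
tcp_pos: [556.6, 36.4, 312.9]
orientation: [[0.001, 0.999, 0.039], [-0.0, 0.039, -0.999], [-1.0, 0.001, 0.0]]
ft_force: [1.3, -0.1, 1.6]
width: 9.7
t 22.35 grasp [556.7  36.3 148.9] jawdir 2.23 width 9.7 F [ 1.3 -0.1  1.6] n 1
0.0009,0.0021,-0.0011,-0.0004,0.0004,-0.0007
```

Contact reached (Fz +1.6 versus −1.9 while carrying). Release.

```bash
python3 -m inch '[0.001,0.001,0,0,0,0,0, 0,0,0,0,0,0,0.02, 0,0,0,0,0,0,0.03, -0.03,0,0,0,0,0,0.03, -0.05,0,0,0,0,0,0.03]'
python3 -m inch '[-0.05,0,0,0,0,0,0.03, 0,0,0,0,0,0,0.03]'
python3 -c "
from h import *
plan([449,-357,275],3.65)"
```

```text
t: 22.98
tcp_pos: [556.0, 36.6, 388.3]
orientation: [[-0.01, 0.999, 0.039], [0.0, 0.039, -0.999], [-1.0, -0.01, -0.001]]
ft_force: [1.2, 0.7, 0.8]
width: 29.3
t: 23.22
tcp_pos: [557.1, 36.6, 444.6]
orientation: [[-0.002, 0.999, 0.039], [-0.0, 0.039, -0.999], [-1.0, -0.002, 0.0]]
ft_force: [0.8, -0.2, 0.3]
width: 29.9
t 23.23 grasp [556.7  36.6 280.6] jawdir 2.24 width 29.9 F [ 0.8 -0.2  0.3] n 7
0.0008,-0.0176,0.0556,-0.0035,0,0.0004
0.0008,-0.0178,0.0555,-0.0035,0,0.0004
0.0008,-0.018,0.0555,-0.0035,0,0.0004
0.0008,-0.0182,0.0554,-0.0035,0,0.0004
0.0008,-0.0184,0.0553,-0.0035,0,0.0004
0.0008,-0.0186,0.0553,-0.0035,0,0.0004
0.0008,-0.0188,0.0552,-0.0035,0,0.0004
```

```bash
python3 -m inch '[0,-0.018,0.04,-0.004,0,0.001,0.04, 0,-0.018,0.055,-0.004,0,0.001,0.04, 0,-0.018,0.055,-0.004,0,0.001,0.04, 0,-0.018,0.055,-0.004,0,0.001,0.04, 0,-0.018,0.055,-0.004,0,0.001,0.04]'
python3 -m inch '[0,-0.018,0.055,-0.004,0,0,0.04, 0,-0.018,0.055,-0.004,0,0,0.04, 0,0,0.03,0,0,-0.01,0.04, 0,0,0,0,0,-0.01,0.04]'
python3 -c "
from tabs import *
tabs('wrist',(170,320,5,250),138,'w10')
tabs('scene',(190,240,260,350),138)
tabs('top',(200,300,180,210),160)
plan([449,-357,225],3.65)"
```

```text
t: 23.85
tcp_pos: [478.0, -230.4, 440.2]
orientation: [[-0.0, 0.998, 0.069], [0.003, 0.069, -0.998], [-1.0, -0.0, -0.003]]
ft_force: [1.7, -1.4, -1.1]
width: 39.6
t: 24.35
tcp_pos: [447.7, -380.2, 434.3]
orientation: [[-0.026, 0.997, 0.071], [0.005, 0.071, -0.997], [-1.0, -0.025, -0.007]]
ft_force: [-0.5, 0.8, -0.7]
width: 40.0
wrist orange [256, 126, 26, 3, 57] z95 [39.  48.2] top [ 448.3 -334.7   46.4] rect [ 447.8 -334.8] [29.5  1.6] 1.1 plane [ 446.1 -324.9  138. ]
wrist orange [263, 143, 12, 35, 316] z95 [117.2 139.1] top [ 448.4 -357.8  138.9] rect [ 447.7 -333.3] [ 9.9 75.3] 2.3 plane [ 448.3 -355.5  138. ]
scene blue [236, 260, 4, 16, 37] z95 [ 73.1 151.4] top [ 528.6 -211.1  149.4] rect [ 529.  -212.8] [ 4.2 36.2] 4.1 plane [ 528.6 -207.7  138. ]
scene orange [208, 330, 6, 17, 76] z95 [106.7 140.4] top [ 449.2 -358.6  137.7] rect [ 449.1 -357.9] [ 8.4 28.2] 1.1 plane [ 448.8 -362.3  138. ]
top blue [216, 183, 23, 9, 89] z95 [ 4.  11.3] top [601.7  89.1   8.3] rect [598.3  99.1] [65.4 24.2] 89.7 plane [573.6  75.4 160. ]
top blue [256, 183, 26, 8, 205] z95 [ 4.3 11.8] top [599.9 -23.1  21.5] rect [501.6 -25.6] [222.4  73.7] 1.4 plane [573.6 -21.9 160. ]
top blue [215, 190, 11, 6, 56] z95 [143.8 163.1] top [557.5 101.8 160.8] rect [557.6 101.5] [ 8.4 25.5] 1.5 plane [556.  101.5 160. ]
top blue [232, 196, 51, 14, 518] z95 [ 4.4 11.9] top [ 5.506e+02 -2.000e-01  1.470e+01] rect [481.3   5.3] [183.6 143.1] 2.2 plane [529.9  -2.  160. ]
top green [242, 192, 10, 4, 29] z95 [158.6 164. ] top [555.   34.8 161.1] rect [555.1  34.2] [ 7.5 22.7] 7.0 plane [555.1  35.1 160. ]
t 24.5 grasp [ 444.5 -376.6  271.1] jawdir 4.25 width 40.1 F [0.3 0.5 0.5] n 1
0.0461,0.0031,-0.0201,0.0104,-0.0074,0.0242
```

View pics/w10.png

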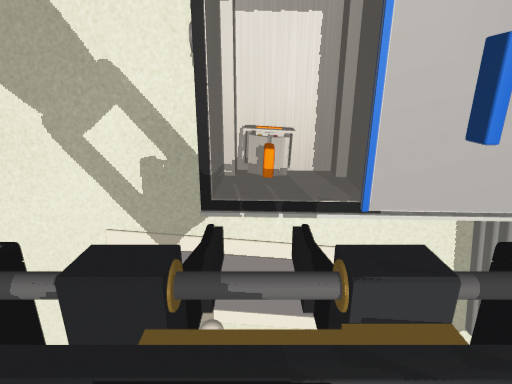

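Orange tab at (449,-358); blue and green hang (tab tops ≈161). Descend on orange.

```bash
python3 -m inch '[0.046,0.003,-0.02,0.01,-0.007,0.024,0.036, 0,0,0,0,0,0,0.036]'
python3 -c "
from h import *
plan([448.8,-358,128],3.65)"
```

```text
t: 24.75
tcp_pos: [449.4, -354.2, 388.0]
orientation: [[-0.0, 0.998, 0.067], [0.001, 0.067, -0.998], [-1.0, 0.0, -0.001]]
ft_force: [0.0, -0.0, 0.1]
width: 36.4
t 24.75 grasp [ 449.3 -354.   224. ] jawdir 3.84 width 36.4 F [ 0.  -0.   0.1] n 2
0.048,-0.0004,0.002,0.0016,-0.0007,-0
0.048,-0.0004,0.0019,0.0016,-0.0007,-0
```

```bash
python3 -m inch '[0.048,0,0.002,0.002,-0.001,0,0.03, 0.04,0,0.002,0.001,0,0,0.03, 0.004,0,0,0,0,0,0.03, 0.001,0,0,0,0,0,0.03]'
python3 -c "
from h import *
plan([448.8,-358,127],3.65)"
```

```text
t: 25.25
tcp_pos: [454.2, -359.8, 304.5]
orientation: [[0.01, 0.997, 0.07], [-0.012, 0.07, -0.997], [-1.0, 0.009, 0.012]]
ft_force: [0.3, -0.4, 0.3]
width: 30.0
t 25.25 grasp [ 455.8 -361.8  140.5] jawdir 4.02 width 30.0 F [ 0.3 -0.4  0.3] n 1
0.0134,-0.0054,-0.0024,0.0064,0.0124,-0.009
```

```bash
python3 -m inch '[0.01,-0.005,-0.002,0.006,0.012,-0.009,0.024, 0.004,0,0,0,0,0,0.024, 0,0,0,0,0,0,0.024]'
python3 -c "
from h import *
plan([448.8,-358,127],3.65)"
```

```text
t: 25.62
tcp_pos: [450.1, -359.4, 294.4]
orientation: [[0.004, 0.998, 0.064], [-0.005, 0.064, -0.998], [-1.0, 0.004, 0.005]]
ft_force: [-0.7, -0.3, -0.5]
width: 24.5
t 25.62 grasp [ 450.8 -360.1  130.4] jawdir 3.68 width 24.5 F [-0.7 -0.3 -0.5] n 1
0.0034,-0.0013,-0.0015,0.0005,0.005,-0.0037
```

```bash
python3 -m inch '[0.005,-0.002,-0.002,0,0.005,-0.004,0.02, 0,0,0,0,0,0,0, 0,0,0,0,0,0,0, 0,0,0,0,0,0,0]' 30
python3 -c "
from h import *
plan([448.8,-358,127],3.65)"
```

```text
t: 26.12
tcp_pos: [448.0, -357.5, 289.7]
orientation: [[0.0, 0.998, 0.064], [-0.0, 0.064, -0.998], [-1.0, 0.0, 0.0]]
ft_force: [0.2, -0.5, 0.1]
width: 10.1
t 26.12 grasp [ 448.1 -357.5  125.7] jawdir 3.67 width 10.1 F [ 0.2 -0.5  0.1] n 1
-0.0013,0.0007,0.0006,0.0003,0.0001,-0.0002
```

```bash
python3 -m inch '[-0.02,0,0,0,0,0,0, -0.04,0,0,0,0,0,0, -0.045,0,0,0,0,0,0, -0.048,0,0,0,0,0,0]' 
python3 -c "
from h import *
plan([487,-27,270],2.25)"
```

```text
t: 26.62
tcp_pos: [446.8, -356.3, 443.4]
orientation: [[-0.009, 0.998, 0.064], [0.009, 0.064, -0.998], [-1.0, -0.008, -0.009]]
ft_force: [0.8, -0.9, -2.0]
width: 9.8
t 26.62 grasp [ 445.3 -354.8  279.4] jawdir 3.67 width 9.8 F [ 0.8 -0.9 -2. ] n 6
0.002,0.0102,-0.0543,0.0041,-0.0016,0.0014
0.0019,0.01,-0.0544,0.0041,-0.0016,0.0014
0.0019,0.0098,-0.0544,0.0041,-0.0016,0.0014
0.0018,0.0095,-0.0545,0.0041,-0.0016,0.0014
0.0017,0.0093,-0.0545,0.0041,-0.0016,0.0014
0.0016,0.0091,-0.0545,0.0041,-0.0016,0.0014
```

```bash
python3 -m inch '[0,0.01,-0.04,0.004,-0.001,0.001,0, 0,0.01,-0.055,0.004,-0.001,0.001,0, 0,0.009,-0.055,0.004,-0.001,0.001,0, 0,0.009,-0.055,0.004,-0.001,0.001,0, 0,0.009,-0.055,0.004,-0.001,0.001,0]'
python3 -m inch '[0,0.009,-0.045,0.004,-0.001,0.001,0, 0,0,-0.016,0,0,0,0, 0,0,0,0,0,0,0]'
python3 -c "
from h import *
plan([487,-27,172],2.25)"
```

```text
t: 27.25
tcp_pos: [479.7, -91.1, 455.8]
orientation: [[0.01, 0.999, 0.035], [-0.007, 0.035, -0.999], [-1.0, 0.009, 0.007]]
ft_force: [0.8, 0.5, -3.0]
width: 9.7
t: 27.62
tcp_pos: [485.6, -24.7, 458.6]
orientation: [[0.014, 0.999, 0.037], [-0.008, 0.037, -0.999], [-1.0, 0.013, 0.009]]
ft_force: [-0.5, -0.9, -3.2]
width: 9.6
t 27.62 grasp [487.9 -26.1 294.6] jawdir 2.12 width 9.6 F [-0.5 -0.9 -3.2] n 3
0.0409,-0.0001,0.0004,-0.0008,0.003,-0.0044
0.0409,0.0001,0.0005,-0.0008,0.003,-0.0044
0.0409,0.0002,0.0007,-0.0008,0.003,-0.0044
```

```bash
python3 -m inch '[0.041,0,0,0,0.003,-0.004,0, 0.041,0,0,0,0.003,-0.004,0, 0.037,0,0,0,0.003,-0.004,0, 0.002,0,0,0,0,0,0]'
python3 -c "
from h import *
plan([561,-27,172],2.25)"
```

```text
t: 28.12
tcp_pos: [487.3, -31.3, 337.4]
orientation: [[0.005, 0.999, 0.032], [-0.004, 0.032, -0.999], [-1.0, 0.005, 0.004]]
ft_force: [-0.6, -0.0, -2.3]
width: 9.8
t 28.12 grasp [488.1 -31.9 173.4] jawdir 1.85 width 9.8 F [-0.6 -0.  -2.3] n 2
0.0009,0.0369,-0.001,-0.0035,0.0021,-0.0023
0.0008,0.0369,-0.0008,-0.0035,0.0021,-0.0023
```

```bash
python3 -m inch '[0.002,0.025,-0.002,-0.003,0.002,-0.002,0, 0.002,0.022,-0.002,-0.003,0.002,-0.002,0, 0.002,0.014,0,0,0,0,0, 0.001,0.008,0,0,0,0,0, 0,0,0,0,0,0,0]'
python3 -c "
from h import *
plan([561,-29,172],2.25)
p,d=snap('wrist','w11')"
```

```text
t: 28.75
tcp_pos: [560.7, -30.8, 339.2]
orientation: [[0.009, 0.999, 0.033], [-0.004, 0.033, -0.999], [-1.0, 0.009, 0.005]]
ft_force: [-0.7, 0.8, -2.5]
width: 9.6
t 28.75 grasp [562.2 -31.5 175.2] jawdir 1.87 width 9.6 F [-0.7  0.8 -2.5] n 1
0.0032,0.0004,-0.0018,-0.0067,0.0047,-0.0092
```

View pics/w11.png

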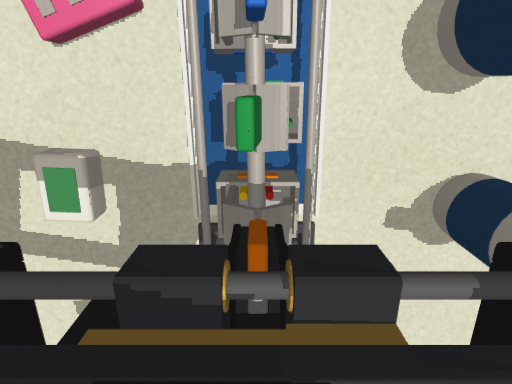

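```bash
python3 -m inch '[0.01,0,0,-0.006,0.004,-0.009,0, 0.01,0,0,0,0,0,0, 0.006,0,0,0,0,0,0, 0,0,0,0,0,0,0]'
python3 -c "
from h import *
plan([561.8,-31,148.5],2.25)"
```

```text
t: 29.3
tcp_pos: [560.0, -31.0, 312.9]
orientation: [[0.001, 0.999, 0.039], [-0.001, 0.039, -0.999], [-1.0, 0.001, 0.001]]
ft_force: [1.4, 0.3, 0.4]
width: 10.1
t 29.3 grasp [560.2 -31.2 148.9] jawdir 2.23 width 10.1 F [1.4 0.3 0.4] n 1
0.0004,0.0018,0.0001,-0.0004,0.001,-0.0014
```

```bash
python3 -m inch '[0.001,0.0015,0,0,0,0,0, 0,0,0,0,0,0,0, 0,0,0,0,0,0,0.02, 0,0,0,0,0,0,0.03, -0.03,0,0,0,0,0,0.03]'
python3 -m inch '[-0.05,0,0,0,0,0,0.03, -0.05,0,0.03,0,0,0,0.03, 0,0,0.05,0,0,0,0.03, 0,0,0.05,0,0,0,0.03, 0,0,0,0,0,0,0.03]'
python3 -c "
from tabs import *
tabs('top',(200,300,185,212),161)
p,d=snap('wrist','w12')
c=eyes.calibration('top'); p,d=snap('top'); cv2.imwrite('pics/t12.png',cv2.resize(p[150:250,100:420,::-1],None,fx=2.5,fy=2.5,interpolation=cv2.INTER_CUBIC))
plan([486,98,270],2.25)"
```

```text
t: 29.92
tcp_pos: [560.5, -30.6, 339.7]
orientation: [[-0.004, 0.999, 0.039], [-0.0, 0.039, -0.999], [-1.0, -0.004, -0.0]]
ft_force: [0.3, 0.3, 0.1]
width: 28.0
t: 30.55
tcp_pos: [566.7, -163.3, 446.9]
orientation: [[0.003, 0.999, 0.042], [-0.003, 0.042, -0.999], [-1.0, 0.003, 0.003]]
ft_force: [0.4, 0.4, -0.7]
width: 30.3
top blue [216, 185, 23, 7, 55] z95 [ 4.7 12.4] top [598.   87.4  10.9] rect [592.9  98.8] [21.9 64.7] 1.2 plane [570.   72.9 161. ]
top blue [256, 185, 7, 6, 39] z95 [ 4.7 10.4] top [599.    4.1   7.5] rect [598.3   4.8] [15.8 18. ] 0.4 plane [570.4   2.1 161. ]
top blue [215, 190, 11, 6, 55] z95 [146.8 162.6] top [557.5 101.6 160.6] rect [557.7 101.4] [ 8.5 25.8] 2.1 plane [555.9 101.4 161. ]
top blue [215, 196, 68, 16, 422] z95 [ 4.5 11.9] top [541.1  28.2  16.2] rect [520.    3.8] [200.7 167.6] 46.2 plane [521.1  22.5 161. ]
top green [242, 192, 10, 4, 29] z95 [157.9 163.5] top [554.8  35.5 161. ] rect [554.3  34. ] [ 7.7 22.8] 3.4 plane [554.9  35.1 161. ]
top orange [267, 189, 11, 6, 53] z95 [136.9 163.8] top [561.4 -31.9 161.1] rect [561.9 -31.8] [10.2 22.9] 2.5 plane [559.8 -31.4 161. ]
t 30.7 grasp [ 567.  -160.   282.2] jawdir 2.62 width 29.9 F [ 0.1 -0.1  0.9] n 5
0.0024,-0.0138,-0.0523,0.0013,0.0002,-0.0003
0.0024,-0.0138,-0.0522,0.0013,0.0002,-0.0003
0.0024,-0.0139,-0.0522,0.0013,0.0002,-0.0003
0.0024,-0.014,-0.0522,0.0013,0.0002,-0.0003
0.0024,-0.014,-0.0522,0.0013,0.0002,-0.0003
```

View pics/w12.png

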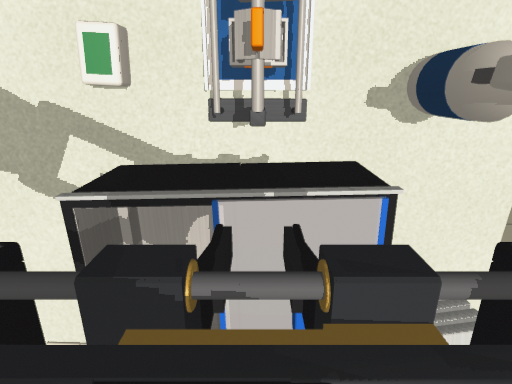

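View pics/t12.png

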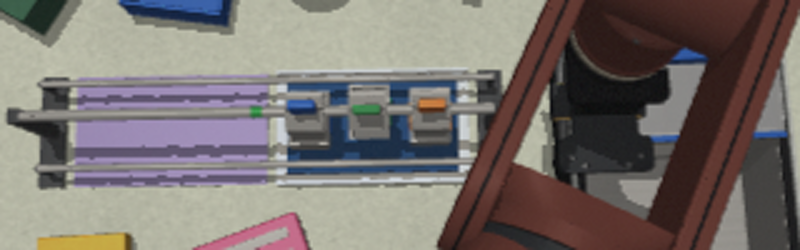

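```bash
python3 -m inch '[0,0,-0.05,0,0,0,0, 0,0,-0.055,0.001,0,0,0, 0,0,-0.055,0.001,0,0,0, 0,0,-0.05,0.001,0,0,0, 0,0,-0.012,0,0,0,0]' 20
python3 -c "
from h import *
plan([557.8,68.5,215],2.25)"
```

```text
t: 31.32
tcp_pos: [554.3, 73.5, 444.5]
orientation: [[-0.0, 0.999, 0.048], [0.001, 0.048, -0.999], [-1.0, -0.0, -0.001]]
ft_force: [0.0, -0.5, -0.2]
width: 0.8
t 31.32 grasp [554.3  73.7 280.5] jawdir 2.73 width 0.8 F [ 0.  -0.5 -0.2] n 2
0.0328,0.0016,0.0026,0.0042,-0.0006,0.0001
0.0328,0.0016,0.0026,0.0042,-0.0006,0.0001
```

```bash
python3 -m inch '[0.033,0.002,0.003,0.004,0,0,0, 0.033,0.002,0.003,0.004,0,0,0, 0,0,0,0,0,0,0]' 20
python3 -c "
from h import *
plan([557.8,68.5,156],2.25)
snap('wrist','w13')"
```

```text
t: 31.7
tcp_pos: [557.8, 71.2, 377.7]
orientation: [[0.001, 0.999, 0.046], [0.001, 0.046, -0.999], [-1.0, 0.001, -0.0]]
ft_force: [-0.3, 0.5, -0.9]
width: 0.3
t 31.7 grasp [557.9  71.2 213.7] jawdir 2.65 width 0.3 F [-0.3  0.5 -0.9] n 1
0.0577,-0.0002,0.0027,0.0069,-0.0005,-0.0009
```

View pics/w13.png

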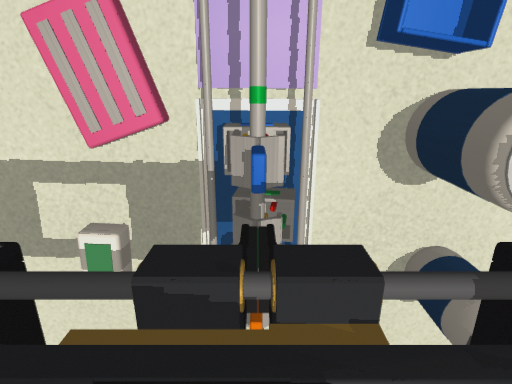

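```bash
python3 -m inch '[0.03,0,0.002,0.003,0,0,0, 0.024,0,0.001,0.003,0,0,0, 0.002,0,0,0,0,0,0]'
python3 -c "
from h import *
plan([557.8,68.5,156],2.25)"
```

```text
t: 32.12
tcp_pos: [560.9, 68.0, 329.1]
orientation: [[0.013, 0.999, 0.04], [0.0, 0.04, -0.999], [-1.0, 0.013, 0.0]]
ft_force: [0.3, 0.6, 0.9]
width: 0.3
t 32.12 grasp [563.   68.1 165.1] jawdir 2.31 width 0.3 F [0.3 0.6 0.9] n 1
0.009,-0.0032,-0.0006,0.001,0.0003,-0.0131
```

```bash
python3 -m inch '[0.007,-0.004,0,0,0,-0.013,0, 0.001,0,0,0,0,0,0]'
python3 -c "
from h import *
plan([557,100,156],2.25)"
```

```text
t: 32.38
tcp_pos: [557.8, 67.8, 324.0]
orientation: [[0.003, 0.999, 0.04], [-0.0, 0.04, -0.999], [-1.0, 0.003, 0.001]]
ft_force: [0.9, -0.0, -0.3]
width: 0.3
t 32.38 grasp [558.3  67.7 160. ] jawdir 2.31 width 0.3 F [ 0.9 -0.  -0.3] n 1
0.0039,0.0005,-0.0322,0.001,0.0005,-0.0035
```

```bash
python3 -m inch '[0.003,0,-0.01,0.001,0.0005,-0.0035,0, 0,0,-0.012,0,0,0,0, 0,0,-0.015,0,0,0,0, 0,0,-0.02,0,0,0,0, 0,0,-0.02,0,0,0,0]'
python3 -c "
from h import *
plan([547.5,318,157],2.25)
snap('wrist','w14')"
```

```text
t: 33.0
tcp_pos: [554.9, 149.3, 322.4]
orientation: [[0.002, 0.999, 0.038], [-0.0, 0.038, -0.999], [-1.0, 0.002, 0.0]]
ft_force: [1.0, -1.4, -0.6]
width: 0.6
t 33.0 grasp [555.3 149.3 158.4] jawdir 2.17 width 0.6 F [ 1.  -1.4 -0.6] n 3
0.0005,-0.0004,-0.0563,-0.0005,0,-0.0007
0.0005,-0.0003,-0.0563,-0.0005,0,-0.0007
0.0005,-0.0003,-0.0563,-0.0005,0,-0.0007
```

View pics/w14.png

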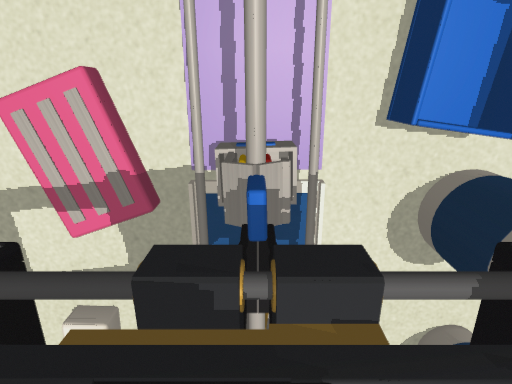

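```bash
python3 -m inch '[0,0,-0.02,0,0,0,0, 0,0,-0.02,0,0,0,0, 0,0,-0.02,0,0,0,0, 0,0,-0.02,0,0,0,0, 0,0,-0.02,0,0,0,0]'
python3 -c "
from h import *
plan([547.5,318,157],2.25)"
```

```text
t: 33.67
tcp_pos: [550.0, 257.5, 322.6]
orientation: [[0.002, 0.999, 0.04], [0.0, 0.04, -0.999], [-1.0, 0.002, -0.0]]
ft_force: [0.7, -0.8, -0.3]
width: 0.7
t 33.67 grasp [550.3 257.6 158.6] jawdir 2.32 width 0.7 F [ 0.7 -0.8 -0.3] n 2
0.0008,-0,-0.0303,0.0006,-0.0001,-0.0009
0.0008,-0.0001,-0.0303,0.0006,-0.0001,-0.0009
```

```bash
python3 -m inch '[0,0,-0.018,0,0,0,0, 0,0,-0.015,0,0,0,0, 0,0,-0.012,0,0,0,0, 0,0,-0.008,0,0,0,0, 0,0,-0.004,0,0,0,0]'
python3 -m inch '[0,0,0,0,0,0,0]'
python3 -c "
from h import *
plan([547.5,318,157],2.25)
snap('wrist','w15')"
```

```text
t: 34.3
tcp_pos: [547.4, 319.2, 322.5]
orientation: [[0.001, 0.999, 0.042], [-0.001, 0.042, -0.999], [-1.0, 0.001, 0.001]]
ft_force: [-0.5, -2.0, 1.0]
width: 0.4
t: 34.42
tcp_pos: [547.4, 319.5, 322.5]
orientation: [[0.001, 0.999, 0.042], [-0.0, 0.042, -0.999], [-1.0, 0.001, 0.0]]
ft_force: [-0.0, -0.4, -0.6]
width: 0.5
t 34.42 grasp [547.6 319.4 158.5] jawdir 2.4 width 0.5 F [-0.  -0.4 -0.6] n 1
0.0015,0.0001,0.0015,0.0026,0.0004,-0.0015
```

View pics/w15.png

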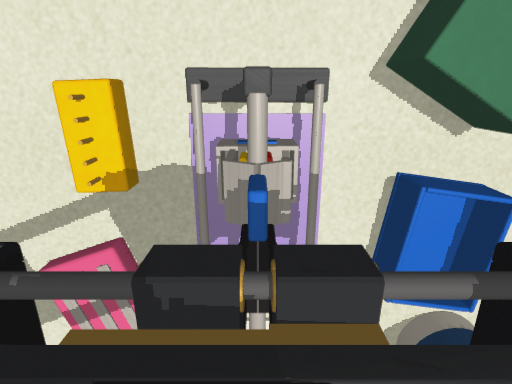

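```bash
python3 -m inch '[0,0,0.006,0,0,0,0, -0.05,0,0,0,0,0,0, -0.03,0,0.02,0,0,0,0, 0,0,0.05,0,0,0,0, 0,0,0,0,0,0,0]'
python3 -c "
from tabs import *
plan([558.5,2,215],2.25)"
```

```text
t: 35.1
tcp_pos: [550.7, 239.2, 404.7]
orientation: [[0.002, 0.999, 0.041], [-0.001, 0.041, -0.999], [-1.0, 0.002, 0.001]]
ft_force: [0.3, 0.6, 0.2]
width: 0.5
t 35.1 grasp [551.1 239.2 240.7] jawdir 2.33 width 0.5 F [0.3 0.6 0.2] n 4
0.0065,-0.0005,0.0593,0.0003,0.0002,-0.0005
0.0065,-0.0005,0.0593,0.0003,0.0002,-0.0005
0.0064,-0.0004,0.0593,0.0003,0.0002,-0.0005
0.0064,-0.0004,0.0593,0.0003,0.0002,-0.0005
```

```bash
python3 -m inch '[0.004,-0.0005,0.05,0,0,0,0, 0.004,-0.0005,0.058,0,0,0,0, 0.004,-0.0005,0.058,0,0,0,0, 0.004,0,0.05,0,0,0,0, 0,0,0.01,0,0,0,0]'
python3 -c "
from tabs import *
tabs('wrist',(170,340,5,250),161,'w16')
plan([558.5,2,157],2.25)"
```

```text
t: 35.72
tcp_pos: [558.4, 8.4, 388.5]
orientation: [[0.005, 0.999, 0.042], [0.003, 0.042, -0.999], [-1.0, 0.006, -0.002]]
ft_force: [-0.2, 0.3, 1.1]
width: 0.4
wrist blue [212, 51, 39, 170, 4117] z95 [6.  8.6] top [525.4  64.1   8.9] rect [533.5  33.9] [ 47.9 198.1] 2.3 plane [538.   77.5 161. ]
wrist blue [266, 51, 38, 170, 3371] z95 [6.  8.6] top [589.9  76.1   8.8] rect [583.3  36. ] [ 51.8 198.3] 2.3 plane [575.   84.4 161. ]
wrist green [250, 5, 17, 7, 97] z95 [122.9 127.3] top [554.5 147.8 127.9] rect [555.8 121.7] [11.4 57.6] 2.7 plane [554.6 140.3 161. ]
wrist green [266, 127, 15, 3, 45] z95 [63.5 72.5] top [573.   59.2  71.3] rect [573.   59.2] [13.3  1.2] 3.7 plane [567.6  69.7 161. ]
wrist green [244, 149, 18, 45, 727] z95 [138.6 161.1] top [554.   37.5 161.2] rect [553.4  57.8] [10.  69.8] 1.8 plane [555.   39.6 161. ]
wrist green [284, 155, 3, 11, 28] z95 [56. 77.] top [586.   28.5  76. ] rect [586.3  28. ] [2.3 5.2] 2.1 plane [577.   48.6 161. ]
wrist orange [265, 191, 8, 5, 40] z95 [60.5 70.4] top [572.3  -7.6  68.3] rect [572.4  -7.6] [7.3 2. ] 4.9 plane [567.   23.9 161. ]
wrist orange [257, 227, 2, 23, 46] z95 [208.8 230.9] top [558.8  22.2 235.8] rect [557.2  54.6] [ 0.6 76.5] 2.8 plane [560.7 -11.7 161. ]
t 35.77 grasp [559.5   9.  224.7] jawdir 2.42 width 0.9 F [ 0.4 -0.6 -0.5] n 2
0.0338,-0.0004,0.0034,0.0015,-0.001,-0.0029
0.0339,-0.0003,0.0033,0.0015,-0.001,-0.0029
```

View pics/w16.png

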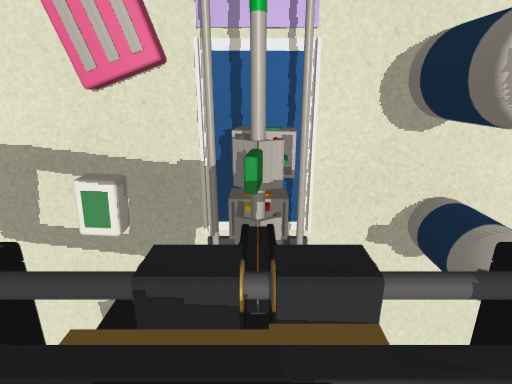

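```bash
python3 -m inch '[0.033,-0.001,0.003,0.002,-0.001,-0.003,0, 0.028,-0.003,0.003,0.002,-0.001,-0.01,0, 0.003,-0.002,0,0,0,-0.006,0]'
python3 -c "
from tabs import *
plan([557.5,2.5,157],2.25)"
```

```text
t: 36.15
tcp_pos: [553.8, 5.5, 324.7]
orientation: [[-0.01, 0.999, 0.039], [0.002, 0.039, -0.999], [-1.0, -0.01, -0.002]]
ft_force: [0.7, 0.6, 0.3]
width: 0.1
t 36.15 grasp [552.1   5.7 160.7] jawdir 2.25 width 0.1 F [0.7 0.6 0.3] n 1
0.0036,0.0036,0.0031,-0.0001,-0.002,0.0102
```

```bash
python3 -m inch '[0.003,0.004,-0.006,0,-0.002,0.01,0, 0,0,-0.012,0,0,0,0, 0,0,-0.015,0,0,0,0, 0,0,-0.02,0,0,0,0, 0,0,-0.02,0,0,0,0]'
python3 -m inch '[0,0,-0.02,0,0,0,0, 0,0,-0.02,0,0,0,0, 0,0,-0.02,0,0,0,0, 0,0,-0.02,0,0,0,0]'
python3 -c "
from h import *
plan([550,248,157],2.25)
snap('wrist','w17')"
```

```text
t: 36.78
tcp_pos: [556.5, 84.2, 326.0]
orientation: [[0.008, 0.999, 0.04], [-0.001, 0.04, -0.999], [-1.0, 0.007, 0.001]]
ft_force: [0.4, -1.4, -0.4]
width: 0.7
t: 37.28
tcp_pos: [552.3, 171.7, 328.1]
orientation: [[0.01, 0.999, 0.043], [0.001, 0.043, -0.999], [-1.0, 0.01, -0.001]]
ft_force: [-0.2, -0.6, -1.0]
width: 0.5
t 37.27 grasp [554.  171.9 164.2] jawdir 2.48 width 0.5 F [-0.2 -0.6 -1. ] n 2
0.0036,0.0005,-0.0382,0.002,-0.0005,-0.0052
0.0036,0.0004,-0.0382,0.002,-0.0005,-0.0052
```

View pics/w17.png

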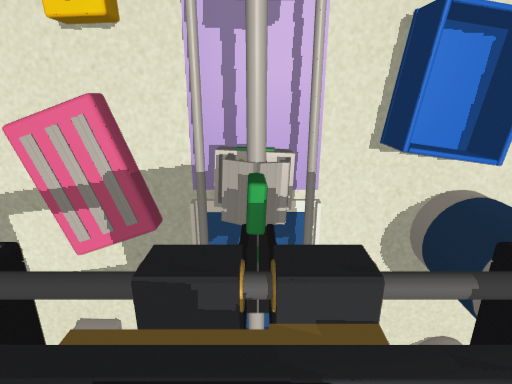

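```bash
python3 -m inch '[0.002,0,-0.018,0.002,0,-0.004,0, 0.002,0,-0.018,0.002,0,-0.002,0, 0,0,-0.016,0,0,0,0, 0,0,-0.01,0,0,0,0, 0,0,-0.006,0,0,0,0]'
python3 -m inch '[0,0,-0.002,0,0,0,0, 0,0,0,0,0,0,0]'
python3 -c "
from h import *
plan([550,248,157],2.25)"
```

```text
t: 37.95
tcp_pos: [549.3, 245.7, 326.5]
orientation: [[0.007, 0.999, 0.041], [0.0, 0.041, -0.999], [-1.0, 0.007, 0.0]]
ft_force: [-0.4, -3.0, 2.9]
width: 0.4
t: 38.2
tcp_pos: [549.2, 247.9, 326.4]
orientation: [[0.007, 0.999, 0.041], [0.0, 0.041, -0.999], [-1.0, 0.007, 0.0]]
ft_force: [-0.8, -1.2, 1.5]
width: 0.7
t 38.2 grasp [550.4 247.9 162.4] jawdir 2.37 width 0.7 F [-0.8 -1.2  1.5] n 1
0.0054,0.0007,-0.0001,0.002,0.0003,-0.007
```

Green is at ≈y 271. Retract and go for orange.

```bash
python3 -m inch '[0,0,0.006,0,0,0,0, -0.05,0,0,0,0,0,0, -0.03,0,0.03,0,0,0,0, 0,0,0.058,0,0,0,0, 0,0,0.058,0,0,0,0]'
python3 -m inch '[0,0,0.058,0,0,0,0, 0,0,0.058,0,0,0,0, 0,0,0.03,0,0,0,0, 0,0,0,0,0,0,0]'
python3 -c "
from tabs import *
snap('wrist','w18')
plan([561,-64,215],2.25)"
```

```text
t: 38.83
tcp_pos: [554.5, 94.5, 407.2]
orientation: [[0.006, 0.999, 0.047], [0.004, 0.047, -0.999], [-1.0, 0.007, -0.003]]
ft_force: [0.2, -0.1, 0.1]
width: 0.5
t: 39.33
tcp_pos: [560.1, -60.8, 406.9]
orientation: [[0.01, 0.999, 0.04], [0.005, 0.04, -0.999], [-1.0, 0.01, -0.005]]
ft_force: [-0.3, 0.4, 0.0]
width: 0.5
t 39.38 grasp [561.6 -58.8 242.9] jawdir 2.33 width 0.4 F [-0.7  0.3 -0.3] n 1
0.0279,0.0005,0.0045,0.0015,-0.0053,-0.0096
```

View pics/w18.png

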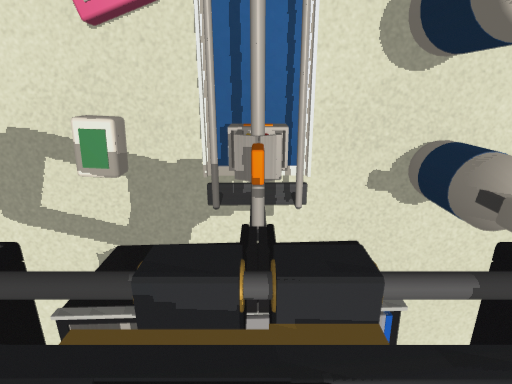

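```bash
python3 -m inch '[0.03,0,0.005,0.001,-0.005,-0.01,0, 0.03,-0.002,0.002,0,0,-0.006,0, 0.022,-0.002,0,0,0,-0.004,0, 0.003,0,0,0,0,0,0]'
python3 -c "
from tabs import *
plan([562,-62,157],2.25)"
```

```text
t: 39.88
tcp_pos: [556.6, -62.0, 320.5]
orientation: [[-0.008, 0.999, 0.044], [0.003, 0.044, -0.999], [-1.0, -0.008, -0.003]]
ft_force: [-0.6, -0.8, 0.3]
width: 0.6
t 39.88 grasp [555.3 -61.5 156.5] jawdir 2.5 width 0.6 F [-0.6 -0.8  0.3] n 1
-0.0005,0.0054,0.0003,0.0043,-0.003,0.008
```

```bash
python3 -m inch '[0,0.006,-0.006,0.004,-0.003,0.008,0, 0,0,-0.012,0,0,0,0, 0,0,-0.015,0,0,0,0, 0,0,-0.02,0,0,0,0, 0,0,-0.02,0,0,0,0]'
python3 -c "
from h import *
plan([553.7,181.5,157],2.25)"
python3 -m inch '[0,0,-0.02,0,0,0,0, 0,0,-0.02,0,0,0,0, 0,0,-0.02,0,0,0,0, 0,0,-0.02,0,0,0,0]'
python3 -c "
from h import *
plan([553.7,181.5,157],2.25)
snap('wrist','w19')"
```

```text
t: 40.5
tcp_pos: [561.2, 16.2, 324.3]
orientation: [[0.007, 0.999, 0.039], [-0.002, 0.039, -0.999], [-1.0, 0.007, 0.002]]
ft_force: [-0.8, -1.3, -1.1]
width: 0.3
t 40.5 grasp [562.3  15.9 160.3] jawdir 2.25 width 0.3 F [-0.8 -1.3 -1.1] n 3
0.001,-0.0003,-0.0552,0,0.0007,-0.0023
0.001,-0.0003,-0.0552,0,0.0007,-0.0023
0.0011,-0.0003,-0.0552,0,0.0007,-0.0023
t: 41.0
tcp_pos: [556.0, 104.3, 324.1]
orientation: [[0.005, 0.999, 0.042], [0.0, 0.042, -0.999], [-1.0, 0.005, 0.0]]
ft_force: [1.0, -1.6, -0.7]
width: 0.5
t 41.0 grasp [556.8 104.3 160.1] jawdir 2.4 width 0.5 F [ 1.  -1.6 -0.7] n 2
0.0016,0.0005,-0.0386,0.0013,-0,-0.0026
0.0016,0.0004,-0.0386,0.0013,-0,-0.0026
```

View pics/w19.png

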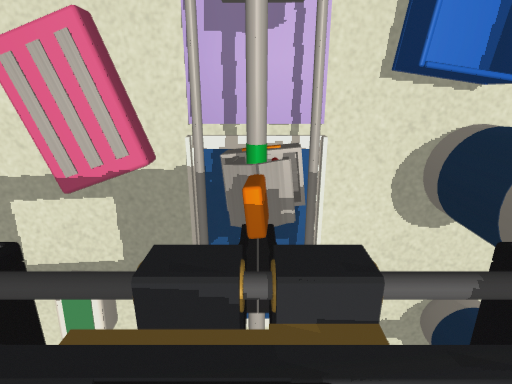

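```bash
python3 -m inch '[0.001,0,-0.018,0.001,0,-0.002,0, 0.001,0,-0.018,0.001,0,0,0, 0,0,-0.016,0,0,0,0, 0,0,-0.012,0,0,0,0, 0,0,-0.006,0,0,0,0]'
python3 -m inch '[0,0,-0.004,0,0,0,0, 0,0,0,0,0,0,0]'
python3 -c "
from h import *
plan([553.7,181.5,157],2.25)
snap('wrist','w20')"
```

```text
t: 41.68
tcp_pos: [551.9, 180.9, 323.2]
orientation: [[0.004, 0.999, 0.044], [-0.0, 0.044, -0.999], [-1.0, 0.004, 0.001]]
ft_force: [-0.2, -3.6, 0.6]
width: 0.5
t: 41.92
tcp_pos: [551.7, 185.5, 323.1]
orientation: [[0.004, 0.999, 0.044], [0.0, 0.044, -0.999], [-1.0, 0.004, 0.0]]
ft_force: [0.1, 0.2, 0.0]
width: 0.4
t 41.92 grasp [552.2 185.5 159.1] jawdir 2.51 width 0.4 F [0.1 0.2 0. ] n 1
0.0021,0.0019,0.004,0.0045,0.0001,-0.0035
```

View pics/w20.png

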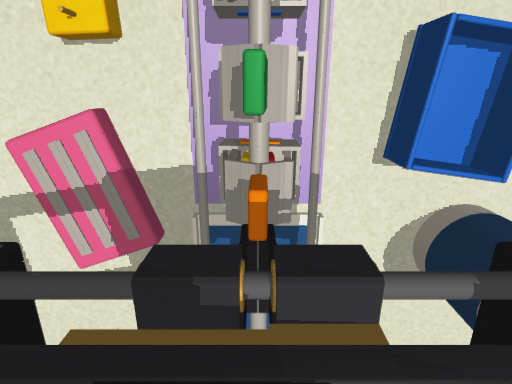

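```bash
python3 -m inch '[0,0,0.006,0,0,0,0, -0.05,0,0,0,0,0,0, -0.05,0,0.03,0,0,0,0, 0,0,0.058,0,0,0,0, 0,0,0.058,0,0,0,0]'
python3 -m inch '[0,0,0.058,0,0,0,0, 0,0,0.058,0,0,0,0.03, 0,0,0.058,0,0,0,0.03, 0,0,0.05,0,0,0,0.03, 0,0,0,0,0,0,0.03]'
python3 -c "
from tabs import *
tabs('top',(100,260,185,212),161)
p,d=snap('top','t20');cv2.imwrite('pics/t20c.png',cv2.resize(p[150:250,90:310,::-1],None,fx=3.6,fy=3.6,interpolation=cv2.INTER_CUBIC))
plan([615,-282,225],3.65)"
```

```text
t: 42.6
tcp_pos: [557.5, 31.3, 425.4]
orientation: [[0.002, 0.999, 0.049], [0.001, 0.049, -0.999], [-1.0, 0.002, -0.001]]
ft_force: [-0.1, 0.2, -0.2]
width: 0.2
t: 43.22
tcp_pos: [566.0, -205.8, 426.3]
orientation: [[0.006, 0.999, 0.042], [0.001, 0.042, -0.999], [-1.0, 0.006, -0.001]]
ft_force: [1.2, 0.7, -0.5]
width: 27.6
top blue [216, 185, 44, 7, 292] z95 [ 4.3 11.3] top [593.6  69.6  21.3] rect [496.5  60.7] [222.6 126.9] 4.1 plane [567.9  58.9 161. ]
top blue [120, 192, 14, 5, 61] z95 [143.1 163. ] top [546.8 341.5 160.9] rect [546.8 342. ] [ 8.4 28.5] 0.7 plane [545.6 338.  161. ]
top blue [215, 196, 45, 16, 670] z95 [ 4.4 11.6] top [547.   65.5  16.4] rect [478.2  61.8] [187.4 130.2] 4.6 plane [526.7  55.7 161. ]
top green [148, 193, 13, 3, 36] z95 [154.  163.8] top [547.2 271.2 161.1] rect [547.  271.2] [ 5.8 25.4] 1.3 plane [547.  269.6 161. ]
top orange [173, 191, 13, 6, 62] z95 [135.6 162.6] top [551.9 207.7 160. ] rect [551.7 208.1] [10.3 26.2] 0.5 plane [550.2 205.5 161. ]
t 43.33 grasp [ 567.2 -202.4  262.3] jawdir 2.58 width 29.2 F [-0.5  1.7 -0.3] n 2
0.0187,0.0224,0.0407,-0.0094,-0.001,-0.0028
0.0187,0.0221,0.0409,-0.0094,-0.001,-0.0028
```

View pics/t20c.png

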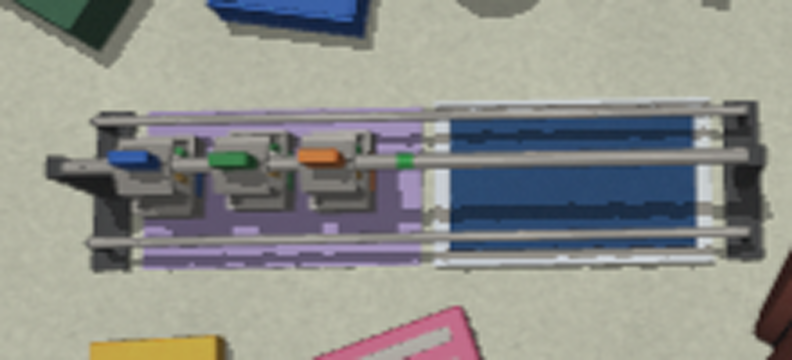

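```bash
python3 -m inch '[0.018,0.022,0.041,-0.009,-0.001,-0.003,0.04, 0.018,0.022,0.038,-0.009,-0.001,-0.003,0.04, 0,0,0,0,0,0,0.04]'
python3 -c "
from h import *
plan([615,-284,172],3.65)
snap('wrist','w21')"
```

```text
t: 43.7
tcp_pos: [616.2, -276.3, 389.7]
orientation: [[0.0, 0.998, 0.069], [0.002, 0.069, -0.998], [-1.0, 0.0, -0.002]]
ft_force: [0.0, 0.7, -0.2]
width: 39.7
t 43.7 grasp [ 616.2 -275.9  225.7] jawdir 3.96 width 39.7 F [ 0.   0.7 -0.2] n 1
0.0537,-0.0017,0.0077,0.0054,-0.0021,-0.0003
```

View pics/w21.png

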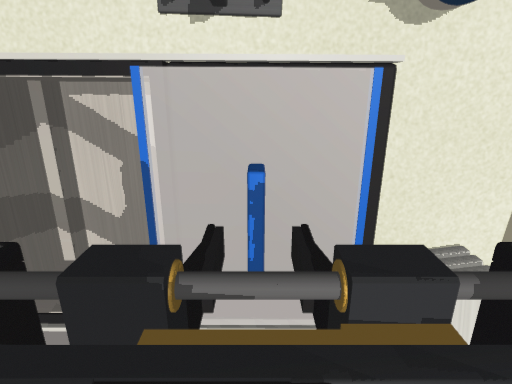

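```bash
python3 -m inch '[0.027,-0.001,0.004,0.003,-0.001,0,0.04, 0.023,-0.001,0.004,0.002,-0.001,-0.006,0.04, 0.003,0,0,0,0,0,0.04, 0,0,0,0,0,0,0.01, 0,0,0,0,0,0,0]'
python3 -m inch '[0,0,0,0,0,0,0, 0,0,0,0,0,0,0, 0,0,0,0,0,0,0]' 20
python3 -c "
from h import *
plan([465,-293,172],3.65)"
```

```text
t: 44.38
tcp_pos: [615.7, -277.7, 342.2]
orientation: [[0.001, 0.998, 0.07], [-0.002, 0.07, -0.998], [-1.0, 0.001, 0.002]]
ft_force: [0.2, 0.3, -0.5]
width: 27.2
t: 44.75
tcp_pos: [615.2, -277.9, 343.6]
orientation: [[0.0, 0.998, 0.07], [-0.003, 0.07, -0.998], [-1.0, -0.0, 0.003]]
ft_force: [1.8, 0.8, -2.2]
width: 11.6
t 44.75 grasp [ 615.2 -278.3  179.6] jawdir 4.01 width 11.6 F [ 1.8  0.8 -2.2] n 3
0.0025,-0.0503,0.0015,0.0021,0.0009,0
0.0025,-0.0503,0.0016,0.0021,0.0009,0
0.0025,-0.0503,0.0017,0.0021,0.0009,0
```

```bash
python3 -m inch '[0,0,0,0,0,0,0.03, 0.008,0,0,0,0,0,0.03, 0.002,0,0,0,0,0,0, 0,0,0,0,0,0,0, 0,0,0,0,0,0,0]' 30
python3 -m inch '[0,0,0,0,0,0,0, 0,-0.01,0,0,0,0,0, 0,-0.015,0,0,0,0,0, 0,-0.02,0,0,0,0,0]' 30
python3 -c "
from h import *
plan([465,-293,172],3.65)"
```

```text
t: 45.38
tcp_pos: [615.2, -278.2, 333.2]
orientation: [[0.0, 0.998, 0.07], [-0.003, 0.07, -0.998], [-1.0, -0.0, 0.003]]
ft_force: [-6.0, 0.6, 3.1]
width: 12.3
t: 45.88
tcp_pos: [570.2, -280.9, 333.2]
orientation: [[0.005, 0.998, 0.07], [-0.003, 0.07, -0.998], [-1.0, 0.005, 0.004]]
ft_force: [1.9, 0.4, -0.5]
width: 12.0
t 45.88 grasp [ 571.1 -281.5  169.2] jawdir 4.04 width 12.0 F [ 1.9  0.4 -0.5] n 2
-0.0016,-0.0529,0.0023,0.0034,0.0018,-0.0024
-0.0015,-0.0529,0.0025,0.0034,0.0018,-0.0024
```

```bash
python3 -m inch '[0,-0.02,0.001,0,0,0,0, 0,-0.02,0.001,0,0,0,0, 0,-0.02,0.001,0,0,0,0, 0,-0.015,0,0,0,0,0, 0,-0.01,0,0,0,0,0]' 30
python3 -c "
from h import *
plan([465,-293,172],3.65)"
```

```text
t: 46.5
tcp_pos: [481.9, -287.3, 333.2]
orientation: [[0.009, 0.997, 0.071], [0.001, 0.071, -0.997], [-1.0, 0.009, -0.0]]
ft_force: [1.8, 0.8, -1.2]
width: 11.8
t 46.5 grasp [ 483.5 -287.1  169.2] jawdir 4.09 width 11.8 F [ 1.8  0.8 -1.2] n 1
-0.003,-0.0173,0.0045,0.0076,-0.0003,-0.0093
```

```bash
python3 -m inch '[0,-0.008,0.001,0,0,-0.004,0, 0,-0.006,0,0,0,-0.003,0, 0,-0.004,0,0,0,0,0, 0,-0.003,0,0,0,0,0]' 30
python3 -c "
from h import *
plan([465,-293,172],3.65)"
python3 -m inch '[0,-0.003,0,0,0,0,0, 0,-0.003,0,0,0,0,0]' 30
python3 -c "
from h import *
plan([465,-293,172],3.65)"
```

```text
t: 47.0
tcp_pos: [462.8, -288.7, 333.2]
orientation: [[0.015, 0.997, 0.071], [0.002, 0.071, -0.998], [-1.0, 0.015, -0.001]]
ft_force: [19.7, 2.6, -9.8]
width: 12.0
t 47.0 grasp [ 465.3 -288.3  169.2] jawdir 4.04 width 12.0 F [19.7  2.6 -9.8] n 1
-0.0028,0.0019,0.0045,0.0069,-0.0012,-0.0148
t: 47.25
tcp_pos: [460.5, -288.5, 333.0]
orientation: [[0.028, 0.997, 0.071], [0.001, 0.071, -0.997], [-1.0, 0.028, 0.001]]
ft_force: [15.5, 1.7, -7.5]
width: 12.1
t 47.25 grasp [ 465.2 -288.3  169.1] jawdir 4.09 width 12.1 F [15.5  1.7 -7.5] n 1
-0.0028,0.0042,0.0048,0.0076,0.0006,-0.0283
```

```bash
python3 -m inch '[0,0.003,0,0,0,-0.02,0, 0,0,0,0,0,0,0.02, 0,0,0,0,0,0,0.035, -0.04,0,0,0,0,-0.008,0.035, -0.06,0,0,0,0,0,0.035]'
python3 -m inch '[-0.05,0,0.04,0,0,0,0.035, -0.03,0,0.05,0,0,0,0.035, 0,0,0.03,0,0,0,0.035, 0,0,0,0,0,0,0.035]'
python3 -c "
from tabs import *
p,d=snap('scene','s22');c=eyes.calibration('scene')
tabs('top',(100,215,185,212),161)
hsv=cv2.cvtColor(p,cv2.COLOR_RGB2HSV)
blue=((hsv[...,0]>105)&(hsv[...,0]<125)&(hsv[...,1]>150)&(hsv[...,2]>60)).astype(np.uint8)
nn,l,st,ce=cv2.connectedComponentsWithStats(blue)
for i in range(1,nn):
    if st[i,4]>40 and ce[i][1]>230: print(st[i],onplane(c,*ce[i],148).round(1))
snap('wrist','w22')
plan([465,-293,172],3.65)
cv2.imwrite('pics/s22c.png',cv2.resize(p[:,120:400,::-1],None,fx=1.55,fy=1.55))
"
```

```text
t: 47.88
tcp_pos: [461.7, -288.3, 429.1]
orientation: [[-0.009, 0.997, 0.072], [0.005, 0.072, -0.997], [-1.0, -0.009, -0.005]]
ft_force: [1.5, -0.1, 0.3]
width: 33.4
t: 48.38
tcp_pos: [470.0, -411.8, 518.4]
orientation: [[-0.001, 0.997, 0.072], [-0.005, 0.072, -0.997], [-1.0, -0.001, 0.005]]
ft_force: [0.2, 1.2, -0.5]
width: 35.2
top blue [120, 192, 14, 5, 60] z95 [144.1 164.2] top [546.8 341.4 161.1] rect [546.8 340.9] [ 8.2 26.4] 1.2 plane [545.7 337.9 161. ]
top green [148, 193, 11, 3, 33] z95 [157. 164.] top [547.1 271.8 161.2] rect [547.3 271. ] [ 5.9 25.5] 2.7 plane [547.1 270.9 161. ]
top orange [173, 191, 13, 6, 63] z95 [135.3 162.9] top [551.9 207.9 160.6] rect [551.5 207.7] [26.1  9.9] 89.7 plane [550.1 205.4 161. ]
[250 222  11  16 118] [ 581.6 -123.7  148. ]
[242 258   8  20  64] [ 544.9 -215.1  148. ]
[249 285   7  20  53] [ 549.6 -284.5  148. ]
[257 320   8  24  69] [ 554.6 -367.9  148. ]
[180 337   5  25  42] [ 389.  -378.5  148. ]
t 48.52 grasp [ 470.3 -410.   354.3] jawdir 4.26 width 34.7 F [-0.  -1.3  0.1] n 4
0.0455,0.0009,-0.0293,0.0027,0.001,0.0003
0.0455,0.0008,-0.0292,0.0027,0.001,0.0003
0.0455,0.0007,-0.0292,0.0027,0.001,0.0003
0.0455,0.0006,-0.0292,0.0027,0.001,0.0003
```

View pics/s22c.png

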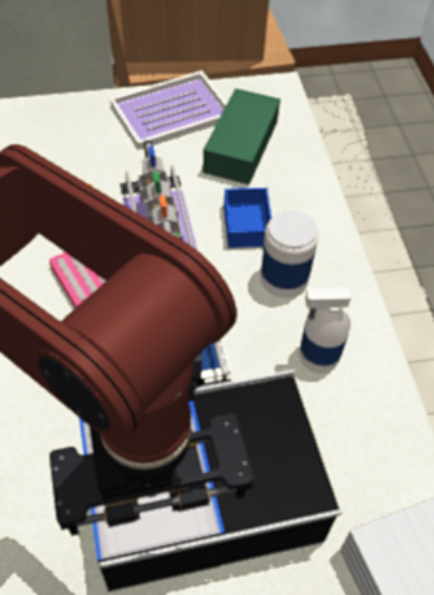

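View pics/w22.png

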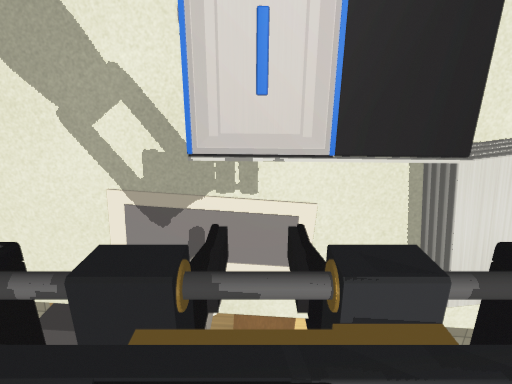

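```bash
python3 -c "
from bench import order
print(order.close_job())"
```

```text
the job is handed in; nothing more can be done
None
```

The job is done and handed in at about 48.5 s. All three carriers (blue, green, orange) were in the tank; they now hang on the dry half, and the cover is shut.

- **Cover opening:** It started about 13 mm open, not fully closed. My fast first pull ended in a wrist force of about 40 N against the stop (limit 120 N). A second, slower pull did not move it further, so I took that as fully open.
- **Hanging:** Each carrier was lifted by its tab and hung on the drip half, clear of the green band. A top view showed all three there before I slid any.
- **Sliding:** I pushed each carrier by its tab with closed fingers, without gripping or lifting, past the band.
- **Last check, carriers:** Tab centres are at y ≈ 341, 272 and 208 mm. The orange carrier's near edge (about 186 mm) is well past the band's far edge (about 159 mm). Tab tops are at about 161 mm, as expected for hung carriers.
- **Last check, cover:** It moved about 150 mm from open and met its stop. The wrist view shows it over the whole tank.
- **Disagreements:** The green carrier's tab sits a few mm off the rail line, so it hangs slightly tilted. The cameras differed by a few mm on some tab and grip-bar positions. I saw no carrier knocked aside, and never went near the loose items, though I did not measure their positions at the end.

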